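# Spacer on the pivot, lever held level over the fixture

## Robot

A 6-joint arm with a two-finger parallel gripper is mounted at the origin on the work surface; the furniture and walls round the work are solid. World frame = base frame: x ahead of the robot, y to its left, z up, the work surface at z = 0. Lengths are in m, angles in rad, forces in N, time in s.
With the tool pointing down it reaches from about 0.375 to 0.975 m from the base axis. Payload 3.8 kg.
Tool frame: the origin (TCP) lies at the very end of the fingers, on their centre line; the grasp point (between the pads) lies 19 mm behind it; z points along the fingers, y is the direction in which the jaws open and shut (so a half turn about z gives the same grasp; the last joint's range is limited). The gripper opens to 85 mm and grips with 20 to 120 N. Pads are 22 mm wide; open, the fingers measure 114 mm over their backs; the gripper's body (76 mm by 85 mm) begins 54 mm behind the grasp point. The pads swing forward as they close: fully open they stand 13 mm farther back than shut.
Start: joints at [-1.311, 0.264, 1.604, -0, 1.274, -0.037], TCP at [0.197, -0.645, 0.231] pointing down, gripper open.
Joint ranges: [-2.63, 2.63], [-0.94, 2.18], [0.31, 2.57], [-1.31, 4.45], [0, 2.66], [-2.55, 2.55]. Speed limits (rad/s): [2.57, 2.57, 3.14, 3.14, 3.14, 3.14].

## Interface

Orientations are given as a unit quaternion [x, y, z, w].
In Python, from station import observe, read_camera, sign_off, boxes_of gives the robot as it stands. The module is installed in compiled form; this text tells all that it offers.
- The arm moves only by the tool drive_tool, never from a script. Its argument "moves" is a list that holds one entry, the list of rows, each a list of 7 numbers: the shift along the tool's x, y, z in cm, then the turn, a rotation vector about the tool's x, y, z in rad, then the gripper's target within -1 to 1 (shut at 1, half-way at 0, fully open at -1). In form: [[[x, y, z, wx, wy, wz, fingers], ...]]. A call has 1 to 12 rows; each row is the pose to reach, as a shift and turn from the pose commanded when the call began, along the tool's axes at that moment; what a row does not reach only later rows make up. A row lasts 1/10 s, in which the tool goes at most 50 mm and 8.59 degrees, less where a joint would pass 70% of its speed; a pose out of reach is approached as far as the arm can. A call with a gripper value outside its range is refused whole. The fingers move at their own pace and stop on an object; "force" is the grip in N (left out, the last holds). Time passes only in rows, so rows that repeat a pose let the fingers close. It gives the time, the measured TCP pose, the force and the opening at its end, in the units of the state.
- observe(): the state, without advancing time (a new reading comes with each control period).
- read_camera(name): name is "side" or "top" or "wrist"; returns a dict with "frame" (400x640x3 uint8, blue, green, red), "depth" (400x640 float32, m along the optical axis (not along the pixel's ray), 0 where there is no reading), "vfov" (degrees; the focal length in pixels is half the picture's height over the tangent of half this angle, whatever the lens; pixels are square), "cx", "cy" (the principal point, pixels), "origin" and "orientation" of the camera in the world. Camera axes: x right, y up, looking along -z (the intrinsics and any distortion apply to the point x, -y, -z); pixel columns grow to the right and rows downward; lengths in m; the calibration is good to about 2 mm. The wrist camera is an equidistant fisheye: a pixel r from the principal point sees the ray r / f radians off the axis. A picture is of the moment at which its call begins.
- sign_off(): hands the job in, once; it reports no verdict.
Trained networks look in the newest picture that a camera, given by its name, has taken for a name from the list of things; names that differ only in an ending like _2 or _b are one class to them, and where a whole thing is asked for, a point or a joint stands for the part that bears it (a point fixed in the world has none). Each returns a list of dicts, best first, with "confidence" (0 to 1); they miss things now and then, are a little off and sometimes report something else, mostly with a low value. They report only what shows in the picture. A call takes as long as a camera call. They do not tell look-alikes from the thing itself.
- boxes_of(label, camera): "pixel" ([column, row] in pixels, amid what is visible of it).
The state is a dict: "time_s": time; "joint_positions": joint angles; "joint_vel": joint speeds; "joint_torque": joint torques, N m; "position": TCP position; "ee_rot": TCP orientation; "wrist_force": force on the tool from outside, world axes, zero at the start; "moment": the same for the moment, N m; "opening": opening from 0.0 (shut) to 1.0 (fully open).
Only numpy, scipy, OpenCV 4.12 (cv2) and the standard library are available. Lean on these libraries where they do the work, as an engineer would, in place of code of your own. Each camera call takes 0.05 s, during which the arm holds its last target.

## Task

Slide the steel spacer ring over the upright post of the grey pivot fixture until it sits fully home on the post's shoulder, and let go of it. Then pick the cast lever up by its balance point (the bright machined flat on top of its arm) and hold it level over the fixture, its big eye centred above the post and its small eye above the fork, with about 40 mm of clear air between the post's top and the big eye's underside, ready for a fitter to guide it down. Finish while still holding it there, with nothing else carrying it, and leave the jar, dish and spanner where they are.

Things in the scene. Friction and masses are not known exactly. Their poses are not given: they have to be found in the camera images.
- fixture: Pivot fixture, fixed to the bench: a flat grey base plate 230 x 70 x 12 mm. Origin at the centre of its underside on the bench, x along its length, z up. At x = -90 mm stands a steel post, at x = +90 mm a fork rest; y = 0 for both.
- post_seat (a point): Centre of the top of the post's shoulder (a disc 30 mm across, 6 mm high on the plate), 18 mm above the bench: the spacer's underside belongs here.
- post_top (a point): Centre of the top of the upright steel post: 66 mm above the bench, 48 mm above the shoulder. The post is 16 mm across; its top 5 mm taper to 9 mm across.
- fork (a point): Centre of the floor of the fork rest, 38 mm above the bench and 180 mm from the post's axis; its two cheeks, 9 mm thick and 30 mm apart, rise to 55 mm above the bench. The fork is 30 mm long and 48 mm wide.
- spacer: Loose plain steel ring, 40 mm outside, 20 mm bore, 20 mm high, about 80 g, lying flat on the bench. Origin at the centre of its underside, z along its axis.
- lever: Loose dark cast lever, about 0.5 kg (0.4 to 0.6), 219 mm long, lying flat on the bench. Origin at the centre of the underside of its big eye (52 mm across, 28 mm high, bore 20 mm). x runs along the straight arm to the small eye, z up. The arm is 16 mm wide and 16 mm thick, from 6 to 22 mm above the underside, and runs from the big eye's rim (x = 26 mm) to the small eye's rim (x = 167 mm).
- big_eye (a point): Centre of the underside of the lever's big eye (the lever's origin).
- small_eye (a point): Centre of the underside of the lever's small eye (26 mm across, 26 mm high, bore 10 mm), 180 mm from the big eye.
- balance (a point): Balance point (centre of mass) of the lever, inside its arm 52 mm from the big eye's centre and 14 mm above the underside; a bright machined flat 16 x 11 mm on top of the arm marks it.
- jar: Bystander: white screw-top jar, 38 mm across, 61 mm high, standing. Origin under its centre. Leave it alone.
- dish: Bystander: round turned dish, 68 mm across, 19 mm high. Origin under its centre. Leave it alone.
- open_spanner: Bystander: flat steel spanner, 35 x 139 x 6 mm, lying along its own y. Origin under its centre. Leave it alone.
Things that resemble listed ones, but are neither listed nor needed, are in the scene too. Of the things that look like the spacer, take the one that is nearest to the robot's base at the start.

How it is judged:
On the way, in this order (a step that is already met when the one before it is completed fails the run):
1. the spacer sits home on the post's shoulder, let go (horizontal distance between spacer and post_seat below 0.005 m and z of spacer in the frame of post_seat below 0.003 m and angle between spacer's own z axis and vertical below 0.1 rad and contact force between spacer and the fingers below 0.1 N), for 0.2 s.
2. the lever is lifted clear of the bench, level, gripped at its balance point (height (world z) of each of big_eye, small_eye above 0.03 m and angle between lever's own z axis and vertical below 0.15 rad and horizontal distance between the grasp point and balance below 0.02 m and contact force between lever and the fingers above 1 N), for 0.2 s.
At the end, for the whole second after the job is handed in: Spacer on the post within 3 mm of its shoulder. Lever still, carried by the fingers alone within 20 mm of its balance point, level within 0.10 rad, big eye within 10 mm of the post's axis and 20 to 60 mm above its top, small eye within 18 mm of the fork's centre from above (horizontal distance between spacer and post_seat below 0.005 m and z of spacer in the frame of post_seat below 0.003 m and angle between each of spacer, lever's own z axis and vertical below 0.1 rad and horizontal distance between big_eye and post_top below 0.01 m and horizontal distance between small_eye and fork below 0.018 m and z of big_eye in the frame of post_top between 0.02 and 0.06 m and horizontal distance between the grasp point and balance below 0.02 m and linear speed of lever below 0.03 m/s and contact force between lever and the fingers above 1 N and contact force between lever and fixture below 0.1 N and contact force between lever and spacer below 0.1 N); the arm keeps its last pose, push and grip.
It fails at once if a bystander is pushed away (distance of any of jar, dish, open_spanner from where it was at the start of the episode above 0.03 m).
It also fails if it takes over 58 s, if anything falls off the work surface, if the arm or the gripper's body presses on something with over 40 N, if the wrist force passes 120 N, or if a joint passes its speed limit or range.

## Working session

There is one attempt and no reset: what is moved stays moved. The work goes in short steps, Python scripts to look and compute and a tool call to move; the robot and the scene stay as the last step left them, time stands still between calls to the robot, and variables do not carry over. Pictures are saved under pics/ and viewed, and the job is handed in when it is done.

Besides the shell and the picture viewer there is one more tool, called after "Call:" as name(argument=value, ...) on one line, values as JSON. drive_tool: Moves the arm, as the interface text tells. Its arguments: {"type":"object","properties":{"moves":{"type":"array"},"force":{"type":"number"}},"required":["moves"]}

```bash
mkdir -p pics; cat > h.py <<'E'
import numpy as np, cv2
from scipy.spatial.transform import Rotation as R
from station import observe, read_camera, sign_off, boxes_of
def pts(c, uv, d=None):
    uv=np.atleast_2d(uv).astype(float); f=200/np.tan(np.radians(c['vfov'])/2)
    if d is None: d=c['depth'][uv[:,1].round().astype(int),uv[:,0].round().astype(int)]
    x=(uv[:,0]-c['cx'])/f; y=(uv[:,1]-c['cy'])/f
    p=np.stack([x*d,-y*d,-d*np.ones(len(x))],1)
    return R.from_quat(c['orientation']).apply(p)+np.array(c['origin'])
def cloud(c):
    v,u=np.mgrid[0:400,0:640]; uv=np.stack([u.ravel(),v.ravel()],1)
    return pts(c,uv).reshape(400,640,3)
E
python3 - <<'E'
from h import *
s=observe(); print(s)
for n in ['top','side']:
    c=read_camera(n); cv2.imwrite(f'pics/{n}0.png',c['frame']); print(n,{k:c[k] for k in ['vfov','cx','cy','origin','orientation']})
    np.savez(f'{n}0.npz',**c)
    for l in ['fixture','spacer','lever','big_eye','small_eye','balance','fork','post_top','jar','dish','open_spanner']:
        try:
            for b in boxes_of(l,n): print(l,b['confidence'],b['pixel'],pts(c,b['pixel']).round(3))
        except Exception as e: print(l,e)
E
```

```text
{'time_s': 0.0, 'joint_positions': array([-1.31090559e+00,  2.64790827e-01,  1.60538076e+00, -1.78684979e-05,
        1.27371706e+00, -3.69024209e-02]), 'joint_vel': array([ 0.00145095, -0.00107698,  0.00111489,  0.00075336, -0.00021451,
        0.00039192]), 'joint_torque': array([-2.06426936e-03, -5.15112662e+01, -3.67315507e+01,  1.76541994e-04,
        1.31228281e-02,  1.74099728e-05]), 'position': array([ 0.19720752, -0.6447743 ,  0.22993301]), 'ee_rot': array([ 9.89008379e-01,  1.47855025e-01, -1.36216447e-04, -1.13991573e-03]), 'wrist_force': array([-0.3371152 , -0.03801318, -1.26511205]), 'moment': array([-0.04357583, -0.06143006,  0.00325581]), 'opening': 1.0008917797738264}
top {'vfov': 42.79977188266472, 'cx': 321.22079001293014, 'cy': 197.19525735132942, 'origin': array([0.18269794, 0.02507088, 1.65420935]), 'orientation': array([-0.05813507,  0.04807595,  0.70972088, -0.70043221])}
fixture 0.8 [334.1, 189.7] [[0.456 0.005 0.012]]
spacer 0.54 [417.2, 206.0] [[ 0.399 -0.265  0.004]]
spacer 0.41 [439.9, 183.3] [[ 0.473 -0.341  0.007]]
lever 0.8 [259.3, 217.1] [[0.369 0.248 
[... 399 characters left out ...]
319.1495879875702, 'cy': 190.33188773492896, 'origin': array([ 0.11216195, -1.22840899,  0.87209422]), 'orientation': array([ 0.48645118, -0.05812911, -0.12444056,  0.8628446 ])}
fixture 0.56 [325.1, 218.3] [[ 0.453 -0.021  0.009]]
spacer 0.64 [366.9, 288.7] [[ 0.461 -0.358  0.02 ]]
spacer 0.56 [325.6, 212.6] [[0.461 0.002 0.014]]
spacer 0.54 [334.9, 275.1] [[ 0.402 -0.283  0.017]]
spacer 0.49 [349.1, 303.3] [[ 0.411 -0.37  -0.003]]
big_eye 0.29 [306.7, 253.9] [[ 0.357 -0.171  0.011]]
fork 0.9 [326.7, 216.5] [[ 0.461 -0.009  0.007]]
post_top 0.67 [328.1, 215.2] [[ 0.465 -0.012  0.013]]
dish 0.75 [305.6, 256.1] [[ 0.353 -0.173  0.005]]
open_spanner 0.64 [387.1, 273.3] [[ 0.539 -0.297 -0.   ]]
```

View pics/top0.png

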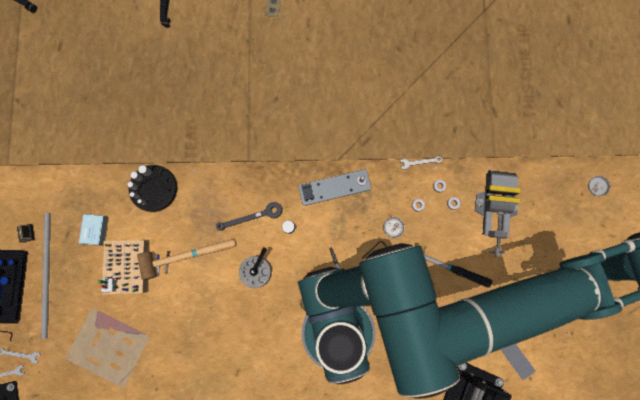

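View pics/side0.png

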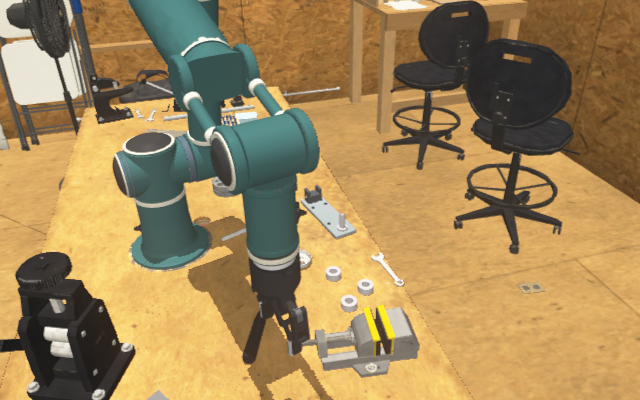

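```bash
python3 - <<'E'
from h import *
c=dict(np.load('top0.npz'))
im=cv2.resize(c['frame'][140:280,230:470],None,fx=3.3,fy=3.3,interpolation=cv2.INTER_CUBIC);cv2.imwrite('pics/topcrop.png',im)
E
```

```text
(no output)
```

View pics/topcrop.png

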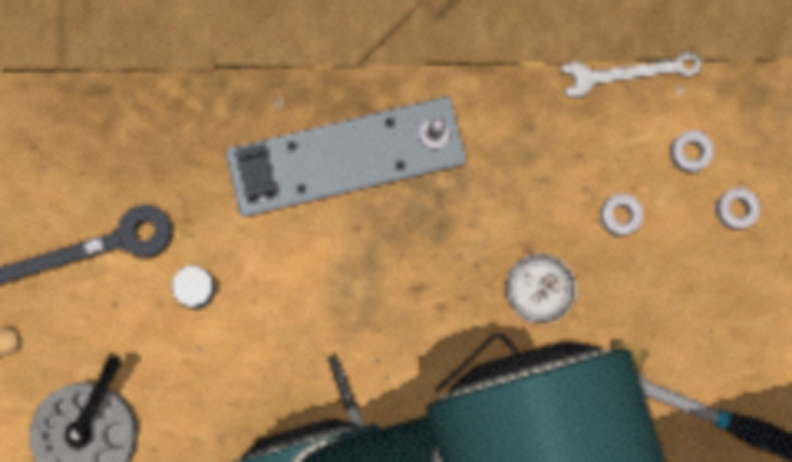

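Ring candidates in the top picture: A (418,205), B (440,185) and C (454,203). The nearest to the base should be A, which I'll check by measurement. The post is at (361,180) and the fork at (309,192). The lever's big eye is at (274,210), its small eye at (221,226).

```bash
python3 - <<'E'
from h import *
c=dict(np.load('top0.npz')); P=cloud(c)
for n,(u,v),r in [('A',(418,205),10),('B',(440,185),10),('C',(454,203),10),('jar',(288,227),10),('dish',(394,228),14)]:
    w=P[v-r:v+r+1,u-r:u+r+1].reshape(-1,3); m=(w[:,2]>0.010)
    q=w[m]; print(n,len(q),q.mean(0).round(4),q.min(0).round(3),q.max(0).round(3),'R',np.hypot(*q.mean(0)[:2]).round(3))
# lever
w=P[195:235,210:284].reshape(-1,3);m=(w[:,2]>0.012)&(w[:,2]<.04)
q=w[m];(ctr,sz,a)=cv2.minAreaRect(q[:,:2].astype(np.float32));print('lever',ctr,sz,a,len(q))
w=P[165:210,295:375].reshape(-1,3)
m=(w[:,2]>0.007)&(w[:,2]<.02);q=w[m]
print('fix',cv2.minAreaRect(q[:,:2].astype(np.float32)))
q=w[(w[:,2]>.045)]; print(q.round(3))
E
```

```text
A 105 [ 0.3926 -0.254   0.0826] [ 0.183 -0.295  0.01 ] [0.431 0.025 1.654] R 0.468
B 104 [ 0.4608 -0.3338  0.0359] [ 0.183 -0.366  0.01 ] [0.499 0.025 1.654] R 0.569
C 113 [ 0.3974 -0.3658  0.0778] [ 0.183 -0.416  0.01 ] [0.426 0.025 1.654] R 0.54
jar 132 [0.3317 0.1505 0.0587] [0.315 0.133 0.011] [0.351 0.171 0.071] R 0.364
dish 120 [ 0.3282 -0.1848  0.0427] [ 0.183 -0.218  0.01 ] [0.363 0.025 1.654] R 0.377
lever (0.37513649463653564, 0.2872743010520935) (0.07601060718297958, 0.22465386986732483) 5.9036865234375 478
fix ((0.4655875563621521, 0.002890273928642273), (0.2582603394985199, 0.14659413695335388), 89.13574981689453)
[[ 0.183  0.025  1.654]
 [ 0.49  -0.081  0.061]
 [ 0.49  -0.084  0.065]
 [ 0.489 -0.087  0.069]
 [ 0.487 -0.077  0.064]
 [ 0.485 -0.08   0.072]
 [ 0.487 -0.09   0.064]
 [ 0.484 -0.078  0.059]
 [ 0.483 -0.08   0.065]
 [ 0.482 -0.09   0.069]
 [ 0.183  0.025  1.654]
 [ 0.482 -0.078  0.057]
 [ 0.479 -0.08   0.069]
 [ 0.48  -0.083  0.064]
 [ 0.48  -0.087  0.063]
 [ 0.48  -0.09   0.066]
 [ 0.479 -0.078  0.053]
 [ 0.478 -0.081  0.056]
 [ 0.476 -0.083  0.069]
 [ 0.477 
[... 1163 characters left out ...]
53]
 [ 0.43   0.079  0.053]
 [ 0.429  0.076  0.056]
 [ 0.429  0.072  0.06 ]
 [ 0.427  0.098  0.051]
 [ 0.427  0.095  0.054]
 [ 0.427  0.092  0.052]
 [ 0.426  0.088  0.057]
 [ 0.426  0.085  0.06 ]
 [ 0.426  0.082  0.055]
 [ 0.426  0.079  0.056]
 [ 0.425  0.075  0.063]
 [ 0.426  0.073  0.054]
 [ 0.424  0.101  0.049]
 [ 0.424  0.098  0.051]
 [ 0.423  0.095  0.056]
 [ 0.423  0.092  0.055]
 [ 0.423  0.088  0.057]
 [ 0.423  0.085  0.053]
 [ 0.424  0.082  0.05 ]
 [ 0.422  0.079  0.059]
 [ 0.424  0.076  0.046]
 [ 0.424  0.073  0.048]
 [ 0.42   0.098  0.054]
 [ 0.42   0.095  0.055]
 [ 0.42   0.092  0.052]
 [ 0.421  0.089  0.049]
 [ 0.421  0.086  0.047]
 [ 0.418  0.098  0.046]
 [ 0.183  0.025  1.654]]
```

```bash
cat >> h.py <<'E'
def go(p,yaw=None):
    """tool-frame shift cm and turn for a target TCP pos and jaw(y-axis) angle in world, tool down. from measured pose"""
    s=observe(); T=R.from_quat(s['ee_rot']); d=T.inv().apply(np.array(p)-s['position'])*100
    if yaw is None: w=np.zeros(3)
    else:
        best=None
        for k in (0,np.pi):
            y=np.array([np.cos(yaw+k),np.sin(yaw+k),0]); z=np.array([0,0,-1.]); x=np.cross(y,z)
            w=(T.inv()*R.from_matrix(np.stack([x,y,z],1))).as_rotvec()
            print('opt',d.round(2),w.round(3))
        return
    print(d.round(2),w, 'pos',s['position'].round(4))
E
python3 - <<'E'
from h import *
c=read_camera('wrist'); cv2.imwrite('pics/w0.png',c['frame']); print({k:c[k] for k in ['vfov','cx','cy','origin','orientation']})
C=R.from_quat(c['orientation']).as_matrix(); s=observe();T=R.from_quat(s['ee_rot'])
print(T.as_matrix().round(3)); print('cam in tool',T.inv().apply(c['origin']-s['position']).round(4),(T.as_matrix().T@C).round(3))
go([0.38,-0.27,0.20],None)
go([0.38,-0.27,0.20],np.arctan2(-.956,.292))
E
```

```text
{'vfov': 65.70646984690485, 'cx': 313.2080821080531, 'cy': 202.36993891250447, 'origin': array([ 0.26702951, -0.62487155,  0.37413577]), 'orientation': array([-0.11285634,  0.08373146, -0.58865003,  0.79608017])}
[[ 0.956  0.292 -0.   ]
 [ 0.292 -0.956  0.   ]
 [-0.    -0.    -1.   ]]
cam in tool [ 0.0726  0.0007 -0.1429] [[ 0.001  0.961  0.278]
 [ 1.    -0.001  0.   ]
 [ 0.     0.278 -0.961]]
[ 28.44 -30.56   3.13] [0. 0. 0.] pos [ 0.1974 -0.6454  0.2313]
opt [ 28.44 -30.56   3.13] [-0.  0.  0.]
opt [ 28.44 -30.56   3.13] [-0.    -0.    -3.141]
```

View pics/w0.png

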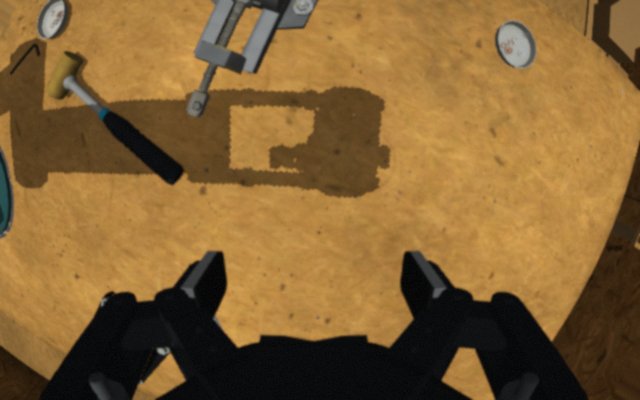

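The wrist camera shows the fingertips at (215,270) and (415,270), with the hammer, the vise and their shadow beyond. Next I move over the rings.

Call:
drive_tool(moves=[[[27, -31, 3, 0, 0, 0, -0.3], [27, -31, 3, 0, 0, 0, -0.3], [27, -31, 3, 0, 0, 0, -0.3], [27, -31, 3, 0, 0, 0, -0.3], [27, -31, 3, 0, 0, 0, -0.3], [27, -31, 3, 0, 0, 0, -0.3], [27, -31, 3, 0, 0, 0, -0.3], [27, -31, 3, 0, 0, 0, -0.3], [27, -31, 3, 0, 0, 0, -0.3], [27, -31, 3, 0, 0, 0, -0.3], [27, -31, 3, 0, 0, 0, -0.3], [27, -31, 3, 0, 0, 0, -0.3]]])

```text
time_s: 2.45
position: [0.3647, -0.2715, 0.2016]
ee_rot: [0.989, 0.147, 0.0, 0.0]
wrist_force: [-0.2, -0.6, -0.3]
opening: 0.652
```

```bash
cat >> h.py <<'E'
def wray(c,uv):
    uv=np.atleast_2d(uv).astype(float); f=200/np.tan(np.radians(c['vfov'])/2)
    d=uv-[c['cx'],c['cy']]; r=np.hypot(*d.T); th=r/f; k=np.where(r>1e-6,np.sin(th)/np.maximum(r,1e-6),1/f)
    v=np.stack([d[:,0]*k,-d[:,1]*k,-np.cos(th)],1)
    return R.from_quat(c['orientation']).apply(v)
def wplane(c,uv,z):
    v=wray(c,uv); o=np.array(c['origin']); return o+v*((z-o[2])/v[:,2])[:,None]
def wproj(c,P):
    P=np.atleast_2d(P); f=200/np.tan(np.radians(c['vfov'])/2)
    q=R.from_quat(c['orientation']).inv().apply(P-np.array(c['origin'])); q=q*[1,-1,-1]
    th=np.arctan2(np.hypot(q[:,0],q[:,1]),q[:,2]); ph=np.arctan2(q[:,1],q[:,0])
    return np.stack([c['cx']+f*th*np.cos(ph),c['cy']+f*th*np.sin(ph)],1)
def rect(c,x0,x1,y0,y1,z,res=0.0005):
    """ortho picture of plane z: rows = x descending, cols = y descending"""
    xs=np.arange(x1,x0,-res); ys=np.arange(y1,y0,-res); X,Y=np.meshgrid(xs,ys,indexing='ij')
    uv=wproj(c,np.stack([X.ravel(),Y.ravel(),np.full(X.size,z)],1)).astype(np.float32).reshape(X.shape+(2,))
    return cv2.remap(c['frame'],uv[...,0],uv[...,1],cv2.INTER_LINEAR)
E
python3 - <<'E'
from h import *
c=read_camera('wrist'); np.savez('w1.npz',**c); cv2.imwrite('pics/w1.png',c['frame']); s=observe(); print(s['position'],s['ee_rot'],s['opening'])
for b in boxes_of('spacer','wrist'): print(b, wplane(c,b['pixel'],0.01).round(4))
E
```

```text
[ 0.36464939 -0.2714926   0.20150019] [ 9.89143622e-01  1.46951698e-01 -2.48269623e-05  3.03158448e-04] 0.6504632236855448
{'pixel': [405.3, 115.0], 'confidence': 0.7} [[ 0.4666 -0.3468  0.01  ]]
{'pixel': [413.8, 170.5], 'confidence': 0.65} [[ 0.411  -0.3775  0.01  ]]
{'pixel': [316.1, 154.9], 'confidence': 0.57} [[ 0.3939 -0.2666  0.01  ]]
```

View pics/w1.png

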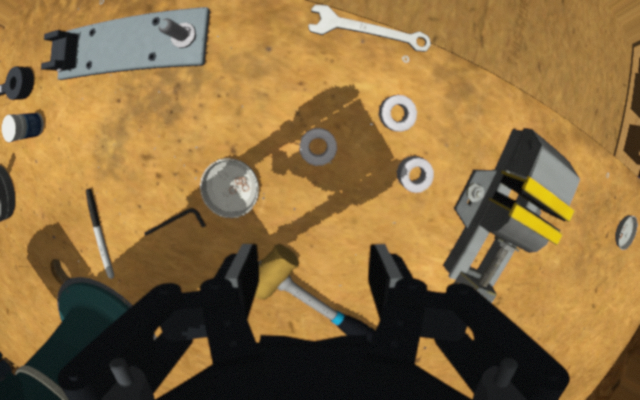

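The wrist picture shows ring A in the arm's shadow at (318,147), B at (398,113) and C at (416,174). The dish is at (230,187) and the post at (182,35). A has the smallest distance from the base (about 0.48 m, against 0.56 for C and 0.58 for B). I'll confirm in an enlarged rectified crop.

```bash
python3 - <<'E'
from h import *
c=dict(np.load('w1.npz'))
x0,x1,y0,y1=.36,.50,-.42,-.22
im=rect(c,x0,x1,y0,y1,0.02,.0005); g=cv2.cvtColor(im,cv2.COLOR_BGR2HSV)
m=((g[...,1]<75)&(g[...,2]>60)).astype(np.uint8)*255
m=cv2.morphologyEx(m,cv2.MORPH_OPEN,np.ones((5,5)))
n,l,st,ce=cv2.connectedComponentsWithStats(m)
out=im.copy()
for i in range(1,n):
    if st[i,4]<1000: continue
    cs,_=cv2.findContours((l==i).astype(np.uint8),cv2.RETR_CCOMP,cv2.CHAIN_APPROX_NONE)
    for k in cs:
        if len(k)<60: continue
        (a,b),r=cv2.minEnclosingCircle(k); e=cv2.fitEllipse(k)
        print(i,len(k),'xy',round(x1-e[0][1]*.0005,4),round(y1-e[0][0]*.0005,4),'axes mm',np.round(np.array(e[1])*.5,1))
    cv2.drawContours(out,cs,-1,(0,255,0),1)
cv2.imwrite('pics/r1.png',cv2.resize(out,None,fx=2,fy=2))
E
```

```text
1 226 xy 0.4653 -0.3356 axes mm [38.8 41.1]
1 100 xy 0.465 -0.3348 axes mm [16.3 18.7]
2 238 xy 0.4086 -0.3774 axes mm [38.7 43.3]
2 89 xy 0.4089 -0.3762 axes mm [14.1 17.7]
3 223 xy 0.404 -0.2653 axes mm [38.4 39.2]
3 105 xy 0.4046 -0.2648 axes mm [18.2 19.4]
```

View pics/r1.png

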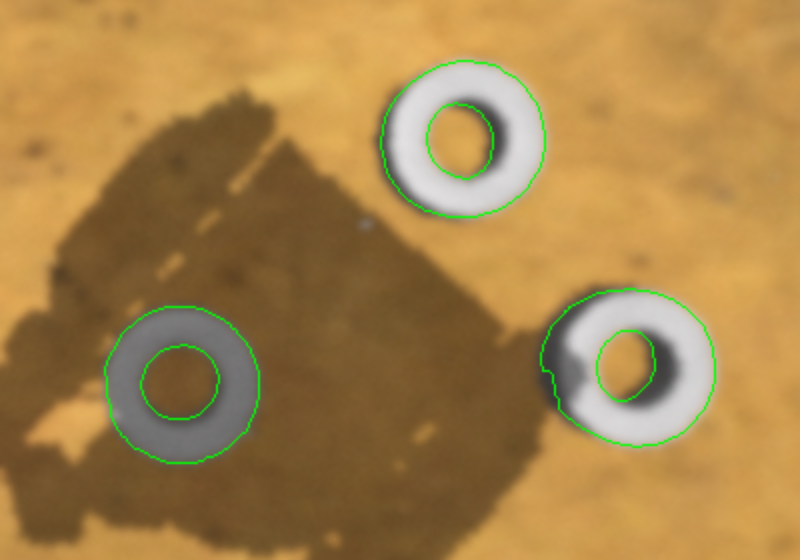

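A is confirmed at (0.404, -0.265) with a 39 mm outside and 19 mm bore. I approach to above it and recheck.

Call:
drive_tool(moves=[[[3.95, 0.5, 5, 0, 0, 0, -0.5], [3.95, 0.5, 9, 0, 0, 0, -0.5], [3.95, 0.5, 12, 0, 0, 0, -0.5], [3.95, 0.5, 12, 0, 0, 0, -0.5], [3.95, 0.5, 12, 0, 0, 0, -0.5]]])

```text
time_s: 3.05
position: [0.4036, -0.2639, 0.0812]
ee_rot: [0.989, 0.147, -0.001, -0.001]
wrist_force: [-0.3, -0.4, -0.2]
opening: 0.75
```

```bash
python3 - <<'E'
from h import *
c=read_camera('wrist'); np.savez('w2.npz',**c); cv2.imwrite('pics/w2.png',c['frame']); s=observe(); print(s['position'],s['ee_rot'],s['opening'])
x0,x1,y0,y1=.36,.46,-.33,-.21
im=rect(c,x0,x1,y0,y1,0.02,.00025); cv2.circle(im,(int((y1+.265)/.00025),int((x1-.404)/.00025)),80,(0,255,0),1); cv2.circle(im,(int((y1-s['position'][1])/.00025),int((x1-s['position'][0])/.00025)),3,(0,0,255),-1)
cv2.imwrite('pics/r2.png',im)
E
```

```text
[ 0.4048697  -0.2646595   0.08270922] [9.89096962e-01 1.47262739e-01 6.50092473e-04 6.79820190e-04] 0.749287301301765
```

View pics/w2.png

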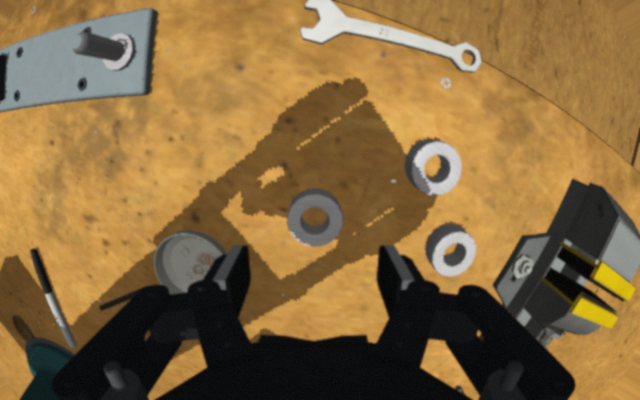

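View pics/r2.png

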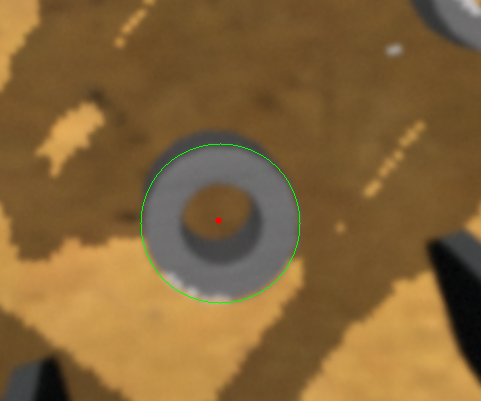

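The ring matches the circle and is centred under the TCP. Now I descend and grip.

Call:
drive_tool(moves=[[[0, 0, 3, 0, 0, 0, -0.5], [0, 0, 6, 0, 0, 0, -0.5], [0, 0, 7.7, 0, 0, 0, -0.5], [0, 0, 7.7, 0, 0, 0, -0.5], [0, 0, 7.7, 0, 0, 0, 0.6], [0, 0, 7.7, 0, 0, 0, 0.6], [0, 0, 7.7, 0, 0, 0, 0.6], [0, 0, 7.7, 0, 0, 0, 0.6], [0, 0, 7.7, 0, 0, 0, 0.6], [0, 0, 7.7, 0, 0, 0, 0.6]]], force=30)

```text
time_s: 4.1
position: [0.4061, -0.2649, 0.007]
ee_rot: [0.989, 0.148, 0.002, 0.002]
wrist_force: [-1.2, -0.6, 6.4]
opening: 0.452
```

Call:
drive_tool(moves=[[[0, 0, -4, 0, 0, 0, 0.6], [0, 0, -8, 0, 0, 0, 0.6], [0, 0, -12, 0, 0, 0, 0.6], [0, 0, -12, 0, 0, 0, 0.6], [0, 0, -12, 0, 0, 0, 0.6]]])

```text
time_s: 4.6
position: [0.4056, -0.2644, 0.127]
ee_rot: [0.989, 0.148, 0.002, 0.002]
wrist_force: [0.6, 1.2, -1.1]
opening: 0.453
```

```bash
python3 - <<'E'
from h import *
c=read_camera('wrist'); np.savez('w3.npz',**c); cv2.imwrite('pics/w3.png',c['frame']); s=observe(); print(s['position'],s['ee_rot'],s['opening'],s['wrist_force'])
E
```

```text
[ 0.40435067 -0.26343321  0.12507756] [9.89012458e-01 1.47829711e-01 6.17722717e-04 5.93465438e-04] 0.454317048985898 [ 0.25963004  0.13507274 -1.26626273]
```

View pics/w3.png

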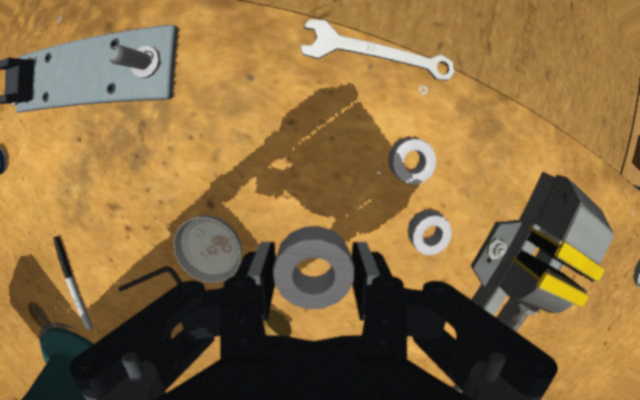

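The ring is held between the pads at (314,267), opening 38.5 mm. I move beside the post and look at it.

Call:
drive_tool(moves=[[[0, 0, -3, 0, 0, 0, 0.6], [2.6, -5, -3, 0, 0, 0, 0.6], [5.1, -10, -3, 0, 0, 0, 0.6], [7.7, -14.9, -3, 0, 0, 0, 0.6], [7.7, -14.9, -3, 0, 0, 0, 0.6], [7.7, -14.9, -3, 0, 0, 0, 0.6], [7.7, -14.9, -3, 0, 0, 0, 0.6], [7.7, -14.9, -3, 0, 0, 0, 0.6]]])

```text
time_s: 5.45
position: [0.4336, -0.099, 0.1534]
ee_rot: [0.989, 0.147, -0.001, -0.0]
wrist_force: [0.4, 0.8, -0.7]
opening: 0.454
```

```bash
python3 - <<'E'
from h import *
c=read_camera('wrist'); np.savez('w4.npz',**c); cv2.imwrite('pics/w4.png',c['frame']); s=observe(); print(s['position'],s['ee_rot'],s['opening'],s['wrist_force'])
E
```

```text
[ 0.43372407 -0.0991912   0.15366898] [ 9.89106690e-01  1.47199028e-01 -6.25648912e-04 -9.82688689e-05] 0.4505242022508855 [-0.14020773  0.14867254 -1.31808708]
```

View pics/w4.png

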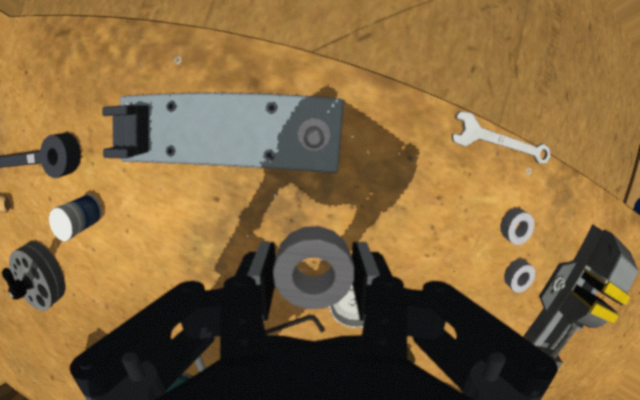

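```bash
python3 - <<'E'
from h import *
c=dict(np.load('w4.npz')); s=observe(); p=s['position']; r=.00025
W=[]
for z,rad,ctr in [(.066,[4.5,8],(.482,-.084)),(.018,[15],(.482,-.084)),(p[2]+.014,[20,10],p[:2])]:
    x0,x1,y0,y1=ctr[0]-.035,ctr[0]+.035,ctr[1]-.035,ctr[1]+.035
    im=rect(c,x0,x1,y0,y1,z,r)
    for q in rad: cv2.circle(im,(140,140),int(q/.25),(0,255,0),1)
    cv2.drawMarker(im,(140,140),(0,0,255),0,8)
    W.append(im[:280,:280])
cv2.imwrite('pics/r4.png',cv2.resize(np.hstack(W),None,fx=.95,fy=.95)); print(p,np.hstack(W).shape)
# fixture plane fit at z=.012
x0,x1,y0,y1=.38,.54,-.17,.16
im=rect(c,x0,x1,y0,y1,.012,.0005); h=cv2.cvtColor(im,cv2.COLOR_BGR2HSV)
m=((h[...,1]<90)&(h[...,0]>60)).astype(np.uint8)
cs,_=cv2.findContours(m,cv2.RETR_EXTERNAL,cv2.CHAIN_APPROX_NONE); k=max(cs,key=cv2.contourArea)
(a,b),sz,an=cv2.minAreaRect(k); print('plate',x1-b*.0005,y1-a*.0005,np.array(sz)*.5,an)
cv2.drawContours(im,[cv2.boxPoints(((a,b),sz,an)).astype(int)],0,(0,0,255),1);cv2.imwrite('pics/r4b.png',im)
E
```

```text
[ 0.43372407 -0.0991912   0.15366898] (280, 840, 3)
plate 0.4644609298706055 0.015110900878906264 [ 67.31198883 249.55860901] 77.3004150390625
```

View pics/r4.png

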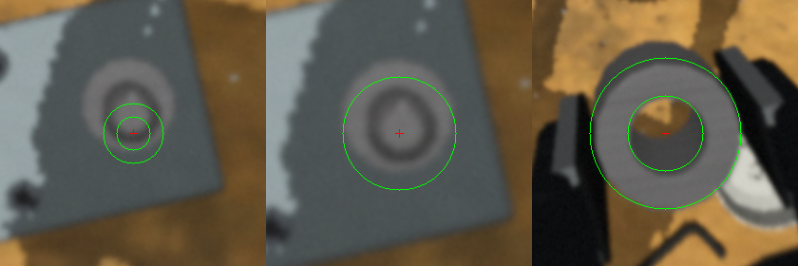

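View pics/r4b.png

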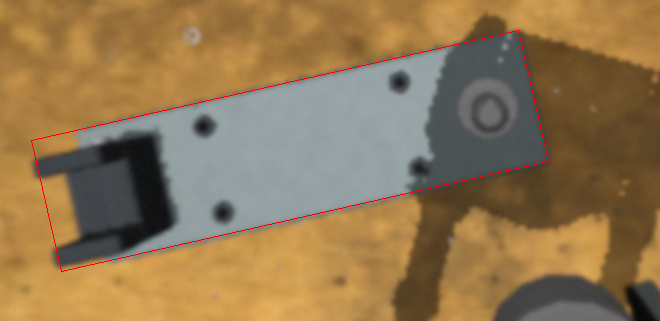

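```bash
cat >> h.py <<'E'
def circ(c,x,y,z,r,n=60):
    t=np.linspace(0,2*np.pi,n); return wproj(c,np.stack([x+r*np.cos(t),y+r*np.sin(t),np.full(n,z)],1))
def overlay(c,curves,u0,v0,w,h,k,fn):
    im=cv2.resize(c['frame'][v0:v0+h,u0:u0+w],None,fx=k,fy=k,interpolation=cv2.INTER_CUBIC)
    for q,col in curves: cv2.polylines(im,[(((q-[u0,v0]+.5)*k)*16).astype(np.int32)],False,col,1,cv2.LINE_AA,4)
    cv2.imwrite(fn,im)
E
python3 - <<'E'
from h import *
c=dict(np.load('w4.npz')); p=observe()['position']
x,y=.4865,-.0838
cur=[(circ(c,x,y,.018,.015),(0,255,0)),(circ(c,x,y,.012,.015),(0,200,0)),(circ(c,x,y,.061,.008),(0,0,255)),(circ(c,x,y,.066,.0045),(255,0,255)),(circ(c,x,y,.018,.008),(255,255,0))]
overlay(c,cur,280,100,70,70,7,'pics/o1.png')
z=p[2]+.014
cur=[(circ(c,p[0],p[1],z,.020),(0,255,0)),(circ(c,p[0],p[1],z,.010),(0,255,0)),(circ(c,p[0],p[1],z-.02,.010),(0,0,255)),(circ(c,p[0],p[1],z-.02,.02),(0,0,255))]
overlay(c,cur,265,215,100,100,5,'pics/o2.png')
a=cv2.imread('pics/o1.png');b=cv2.imread('pics/o2.png');cv2.imwrite('pics/o12.png',np.hstack([cv2.resize(a,(400,400)),cv2.resize(b,(400,400))]))
E
```

```text
(no output)
```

View pics/o12.png

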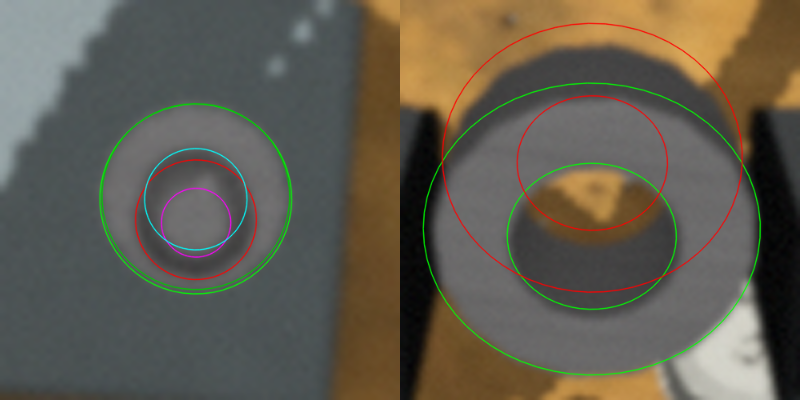

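```bash
python3 - <<'E'
from h import *
from scipy.optimize import least_squares
c=dict(np.load('w4.npz')); s=observe();p=s['position'];T=R.from_quat(s['ee_rot']).as_matrix(); tx=T[:,0]
v=lambda a,z: wproj(c,p+tx*a+np.array([0,0,z]))[0,1]
f=lambda q:[v(q[0]-.02,q[1])-308.75,v(q[0]+.01,q[1])-257,v(q[0]-.01,q[1])-291.5,v(q[2]+.02,q[1]-.02)-226.25,v(q[2]-.01,q[1]-.02)-275.5]
r=least_squares(f,[0,.014,0]);print(r.x,r.fun)
g=lambda q:f([q[0],q[1],q[0]]); r=least_squares(g,[0,.014]);print(r.x,r.fun)
x,y=p[:2]+tx[:2]*r.x[0]; z=p[2]+r.x[1]
overlay(c,[(circ(c,x,y,z,.020),(0,255,0)),(circ(c,x,y,z,.010),(0,255,0)),(circ(c,x,y,z-.02,.010),(0,0,255)),(circ(c,x,y,z-.02,.02),(0,0,255))],265,215,100,100,5,'pics/o2.png')
E
```

```text
[-0.00298564  0.00976849 -0.00476667] [-0.65957095 -0.05185464  0.67394885 -0.17677424  0.20557084]
[-0.00618124  0.00521739] [-0.78558585  1.65286032  1.08431578 -0.69189262 -1.56814643]
```

View pics/o2.png

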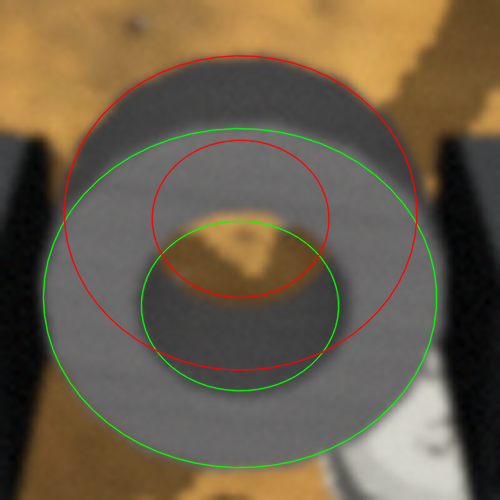

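```bash
python3 - <<'E'
from h import *
from scipy.optimize import least_squares
c=dict(np.load('w4.npz')); s=observe();p=s['position'];T=R.from_quat(s['ee_rot']).as_matrix()
u0,v0=265,215; k=4
im=cv2.resize(c['frame'][v0:v0+100,u0:u0+100],None,fx=k,fy=k,interpolation=cv2.INTER_CUBIC); h=cv2.cvtColor(im,cv2.COLOR_BGR2HSV)
m=((h[...,1]<30)&(h[...,2]>88)&(h[...,2]<125)).astype(np.uint8); m[:, :0]=0
m=cv2.morphologyEx(m,cv2.MORPH_OPEN,np.ones((9,9)))
n,l,st,ce=cv2.connectedComponentsWithStats(m); i=l[340,200]; print(i,st[i])
m=(l==i).astype(np.uint8)
cs,hi=cv2.findContours(m,cv2.RETR_CCOMP,cv2.CHAIN_APPROX_NONE)
cs=[q[:,0] for q in cs if len(q)>200]; out=im.copy()
for q in cs: print(len(q),cv2.fitEllipse(q)); cv2.drawContours(out,[q],-1,(0,255,0),1)
cv2.imwrite('pics/m4.png',out)
outer=max(cs,key=len); inner=[q for q in cs if q is not outer][0]
outer=outer/k+[u0-.375,v0-.375]; inner=inner/k+[u0-.375,v0-.375]
# drop left/right pad/bright-dish affected points: keep robust
def pose(q): # a,b,z center of top plane, tilts about tool x and y
    return p+T@np.array([q[0],q[1],0])+np.array([0,0,q[2]]), R.from_rotvec(T[:,1]*q[3]+T[:,0]*q[4])
def ring(q,r,dz=0,n=180):
    C,Q=pose(q); t=np.linspace(0,2*np.pi,n); return wproj(c,C+Q.apply(np.stack([r*np.cos(t),r*np.sin(t),0*t+dz],1)))
from scipy.spatial import cKDTree
def f(q):
    a=cKDTree(ring(q,.02,n=720)).query(outer)[0]; b=cKDTree(ring(q,.01,n=720)).query(inner)[0]
    return np.r_[a,b*1.5]
for tilt in (0,1):
    g=(lambda q:f(np.r_[q,0,0])) if not tilt else f
    r=least_squares(g,[0,0,.01]+[0,0]*tilt,loss='soft_l1',diff_step=1e-3,x_scale=[.01]*3+[.1]*(2*tilt)); print(r.x.round(4),r.cost)
q=r.x if len(r.x)==5 else np.r_[r.x,0,0]
overlay(c,[(ring(q,.02),(0,255,0)),(ring(q,.01),(0,255,0)),(ring(q,.02,-.02),(0,0,255)),(ring(q,.01,-.02),(0,0,255))],u0,v0,100,100,4,'pics/o3.png')
cv2.imwrite('pics/o34.png',np.hstack([out,cv2.imread('pics/o3.png')]))
E
```

```text
1 [   37    98   315   273 47552]
868 ((194.58497619628906, 235.2017822265625), (273.9806823730469, 315.1990051269531), 90.16373443603516)
471 ((194.2344207763672, 241.7154998779297), (153.00904846191406, 173.6908416748047), 90.98221588134766)
[-0.0046  0.0004  0.0074] 988.8527221432374
[-0.005   0.0004  0.0068 -0.019  -0.001 ] 983.3155041609709
```

View pics/o34.png

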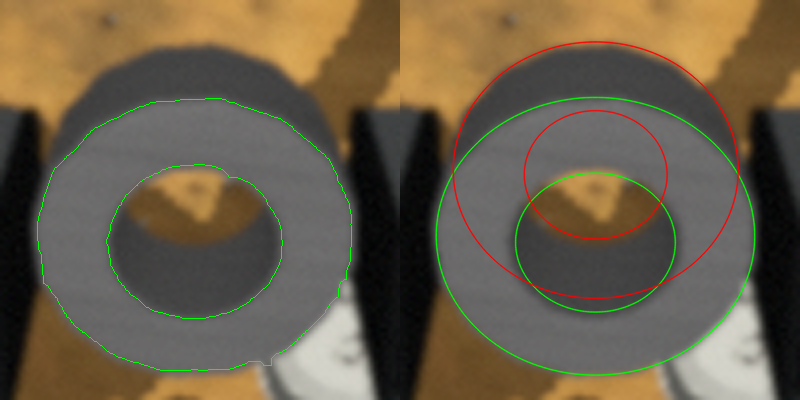

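Overlay: the post fits well at (0.4865, -0.0838), but the held ring appears a few mm lower and nearer the palm than expected. I cross-check it with depth.

```bash
python3 - <<'E'
from h import *
c=dict(np.load('w4.npz')); s=observe();p=s['position']
d=c['depth']; print([ (u,v,d[v,u]) for u,v in [(295,270),(333,270),(313,300),(313,245),(300,250),(314,110),(313,130)]])
uv=np.array([(x,y) for x in range(285,345) for y in range(236,308)]); dd=d[uv[:,1],uv[:,0]]
ray=wray(c,uv); f=R.from_quat(c['orientation']).apply([0,0,-1.]); P=np.array(c['origin'])+ray*(dd/(ray@f))[:,None]
g=cv2.cvtColor(c['frame'],cv2.COLOR_BGR2HSV)[uv[:,1],uv[:,0]]
m=(g[:,1]<25)&(g[:,2]>92)&(g[:,2]<112)&(dd>0); print(m.sum(), np.percentile(P[m,2]-p[2],[10,25,50,75,90]).round(4))
# bench/plate check
uv=np.array([(x,y) for x in range(160,260) for y in range(110,150)]); dd=d[uv[:,1],uv[:,0]];ray=wray(c,uv);P=np.array(c['origin'])+ray*(dd/(ray@f))[:,None];print('plate z',np.median(P[dd>0,2]))
c2=read_camera('side');np.savez('s4.npz',**c2);q=c2
f=200/np.tan(np.radians(q['vfov'])/2)
def pr(X):
    X=R.from_quat(q['orientation']).inv().apply(np.atleast_2d(X)-q['origin'])*[1,-1,-1]; return X[:,:2]/X[:,2:]*f+[q['cx'],q['cy']]
u,v=pr(p)[0].astype(int);print(u,v,observe()['position'])
t=np.linspace(0,6.3,60);im=cv2.resize(q['frame'][v-40:v+40,u-40:u+40],None,fx=7,fy=7,interpolation=cv2.INTER_CUBIC)
for z,col in [(-.007,(0,0,255)),(.013,(0,255,0))]:
    X=pr(np.stack([p[0]+.02*np.cos(t),p[1]+.02*np.sin(t),p[2]+z+0*t],1)); cv2.polylines(im,[((X-[u-40,v-40]+.5)*7).astype(np.int32)],False,col,1)
cv2.imwrite('pics/s4.png',im)
E
```

```text
[(295, 270, np.float32(0.15849279)), (333, 270, np.float32(0.14563815)), (313, 300, np.float32(0.14857744)), (313, 245, np.float32(0.14041655)), (300, 250, np.float32(0.13968818)), (314, 110, np.float32(0.27038518)), (313, 130, np.float32(0.22612967))]
2207 [0.0122 0.0126 0.013  0.0134 0.0137]
plate z 0.012320448542407048
325 191 [ 0.43386562 -0.09929904  0.15384803]
```

View pics/s4.png

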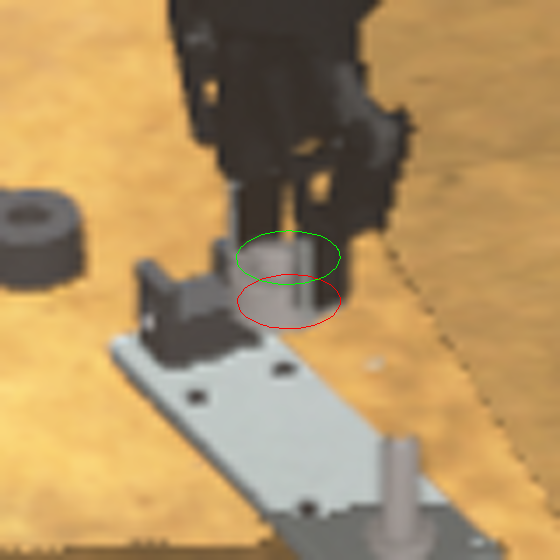

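Depth puts the ring top at TCP +13 mm and level, so the ring is where it should be. I refit the lateral offset with z fixed.

```bash
python3 - <<'E'
from h import *
c=dict(np.load('w4.npz')); s=observe();p=s['position'];T=R.from_quat(s['ee_rot']).as_matrix()
# points of top face from depth: centroid-based circle fit
d=c['depth']; uv=np.array([(x,y) for x in range(265,365) for y in range(215,315)]); dd=d[uv[:,1],uv[:,0]]
ray=wray(c,uv); f=R.from_quat(c['orientation']).apply([0,0,-1.]); P=np.array(c['origin'])+ray*(dd/(ray@f))[:,None]
g=cv2.cvtColor(c['frame'],cv2.COLOR_BGR2HSV)[uv[:,1],uv[:,0]]
m=(g[:,1]<25)&(g[:,2]>85)&(g[:,2]<120)&(dd>0)&(abs(P[:,2]-p[2]-.013)<.004)
o=np.array(c['origin']);Q=(o+ray*((p[2]+.013-o[2])/ray[:,2])[:,None]-p)@T
q=Q[m][:,:2]; print(m.sum(),q.mean(0),q.min(0),q.max(0))
hull=cv2.convexHull((q*1e5).astype(np.float32)); e=cv2.fitEllipse(hull); print('outer',np.array(e[0])/1e5,np.array(e[1])/1e5)
E
```

```text
2986 [-0.00016336  0.00027229] [-0.01999281 -0.01855618] [0.01767902 0.01982464]
outer [-0.00147284  0.00058821] [0.03789432 0.03857875]
```

The ring centre lies about 0.8 mm behind the TCP. I go over the post and descend in stages.

Call:
drive_tool(moves=[[[5.5, 0.05, 0, 0, 0, 0, 0.6], [5.5, 0.05, 0, 0, 0, 0, 0.6], [5.5, 0.05, 3, 0, 0, 0, 0.6], [5.5, 0.05, 7, 0, 0, 0, 0.6], [5.5, 0.05, 7, 0, 0, 0, 0.6], [5.5, 0.05, 7, 0, 0, 0, 0.6]]])

```text
time_s: 6.15
position: [0.486, -0.0832, 0.0838]
ee_rot: [0.989, 0.147, -0.001, -0.0]
wrist_force: [-0.2, -0.7, -0.6]
opening: 0.452
```

```bash
python3 - <<'E'
from h import *
c=read_camera('wrist'); s=observe();p=s['position'];print(p,s['wrist_force']); x,y=.4865,-.0838
overlay(c,[(circ(c,x,y,.066,.0045),(255,0,255)),(circ(c,x,y,.061,.008),(0,0,255)),(circ(c,x,y,p[2]+.013,.0193),(0,255,0)),(circ(c,x,y,p[2]-.007,.01),(0,255,0))],255,200,120,115,6,'pics/o5.png')
q=read_camera('side'); cv2.imwrite('pics/s5.png',cv2.resize(q['frame'][150:270,270:400],None,fx=5,fy=5,interpolation=cv2.INTER_CUBIC))
E
```

```text
[ 0.48752087 -0.08341738  0.08533469] [ 0.63499144 -0.06719694 -1.86002385]
```

View pics/o5.png

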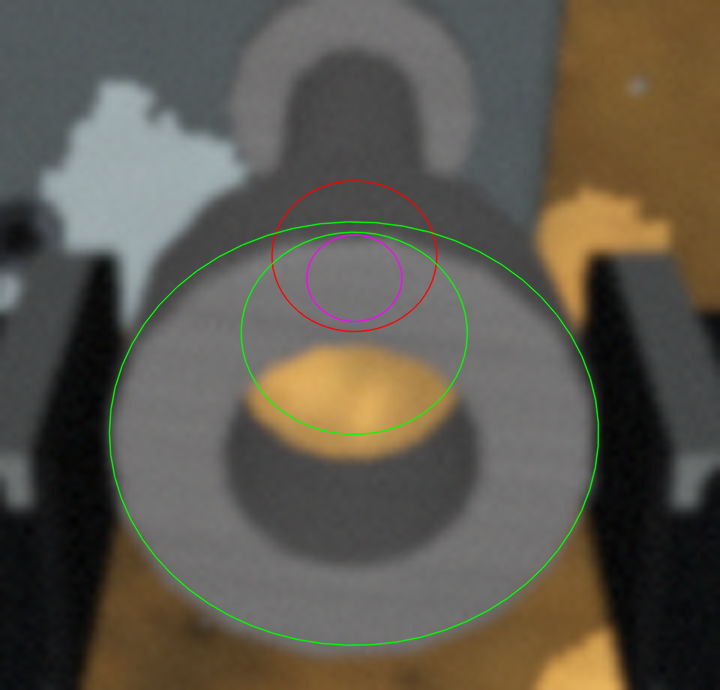

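View pics/s5.png

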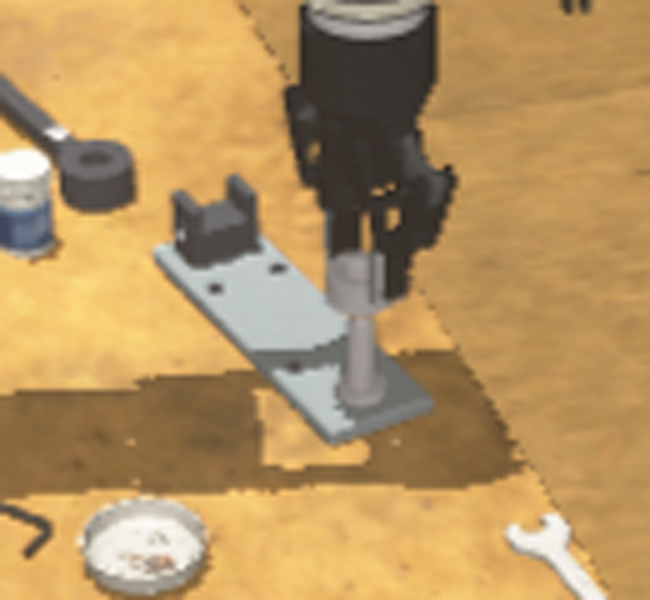

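Both views agree that the ring sits 1–2 mm short of the post axis along tool x (wrist: bore at (352,455); side: ring centre at 358 against post at 361). I correct by +1.5 mm and lower.

Call:
drive_tool(moves=[[[0.15, 0, 0, 0, 0, 0, 0.6], [0.15, 0, 1, 0, 0, 0, 0.6], [0.15, 0, 2, 0, 0, 0, 0.6], [0.15, 0, 2.5, 0, 0, 0, 0.6], [0.15, 0, 2.5, 0, 0, 0, 0.6]]])

```text
time_s: 6.75
position: [0.487, -0.0819, 0.0578]
ee_rot: [0.989, 0.148, -0.001, -0.001]
wrist_force: [-0.1, 1.1, -1.2]
opening: 0.452
```

```bash
python3 - <<'E'
from h import *
for i in range(4): s=observe();print(s['position'],s['wrist_force'],s['moment']); c=read_camera('wrist')
cv2.imwrite('pics/o6.png',cv2.resize(c['frame'][180:320,240:390],None,fx=5,fy=4))
q=read_camera('side'); cv2.imwrite('pics/s6.png',cv2.resize(q['frame'][150:270,270:400],None,fx=5,fy=5,interpolation=cv2.INTER_CUBIC))
E
```

```text
[ 0.48701804 -0.08190638  0.05776905] [-0.08461562  1.06437074 -1.21376758] [-0.02952971  0.04006178 -0.02428604]
[ 0.48752965 -0.08200692  0.05831572] [ 0.31936314 -0.04706834 -1.43165977] [ 0.00316177 -0.02730494  0.00123225]
[ 0.48801238 -0.08212874  0.05881529] [ 0.23033611 -0.71793639 -0.11859004] [ 0.02255882  0.02633893 -0.06297288]
[ 0.48836436 -0.08220645  0.05914661] [-0.83653981 -0.45688087 -0.64177019] [-0.01715729 -0.05441838  0.03617436]
```

View pics/o6.png

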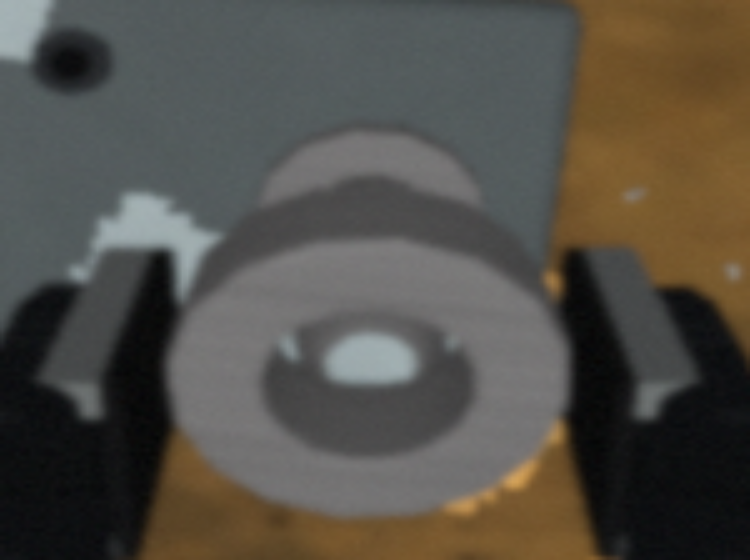

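View pics/s6.png

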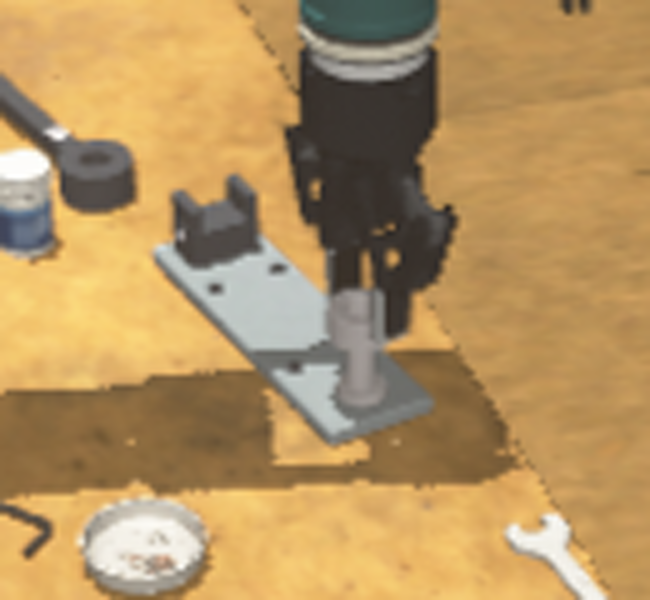

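The post tip (370,355) is inside the bore (368,380) and the forces are near zero. Lowering on.

Call:
drive_tool(moves=[[[0, 0, 1, 0, 0, 0, 0.6], [0, 0, 2, 0, 0, 0, 0.6], [0, 0, 3, 0, 0, 0, 0.6], [0, 0, 3.2, 0, 0, 0, 0.6], [0, 0, 3.4, 0, 0, 0, 0.6], [0, 0, 3.4, 0, 0, 0, 0.6], [0, 0, 3.4, 0, 0, 0, 0.6]]])

```text
time_s: 7.7
position: [0.4887, -0.0823, 0.0253]
ee_rot: [0.989, 0.148, 0.0, 0.0]
wrist_force: [-0.1, 0.5, 0.4]
opening: 0.449
```

```bash
python3 - <<'E'
from h import *
for i in range(3): s=observe();print(s['position'],s['wrist_force'],s['moment']); c=read_camera('wrist')
cv2.imwrite('pics/o7.png',cv2.resize(c['frame'][180:320,240:390],None,fx=5,fy=4))
q=read_camera('side'); cv2.imwrite('pics/s7.png',cv2.resize(q['frame'][150:270,270:400],None,fx=5,fy=5,interpolation=cv2.INTER_CUBIC))
E
```

```text
[ 0.48866058 -0.08227259  0.025306  ] [-0.06540497  0.50508694  0.3708386 ] [-0.03184354  0.04074357 -0.025267  ]
[ 0.48873939 -0.08232979  0.02531926] [-0.5577378  -1.20787884 -1.46340784] [-0.02064888 -0.01780762 -0.00228018]
[ 0.48866106 -0.08229879  0.02529868] [ 0.13608274  0.25638773 -0.95794788] [0.03534678 0.02297747 0.00461336]
```

View pics/s7.png

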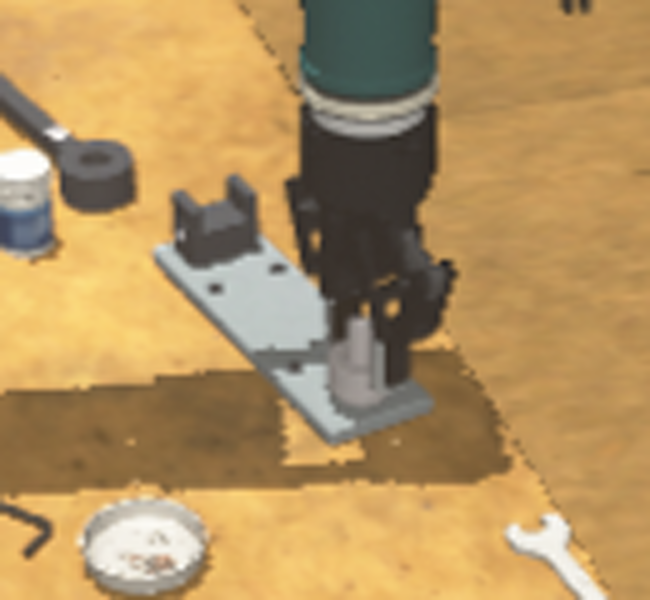

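View pics/o7.png

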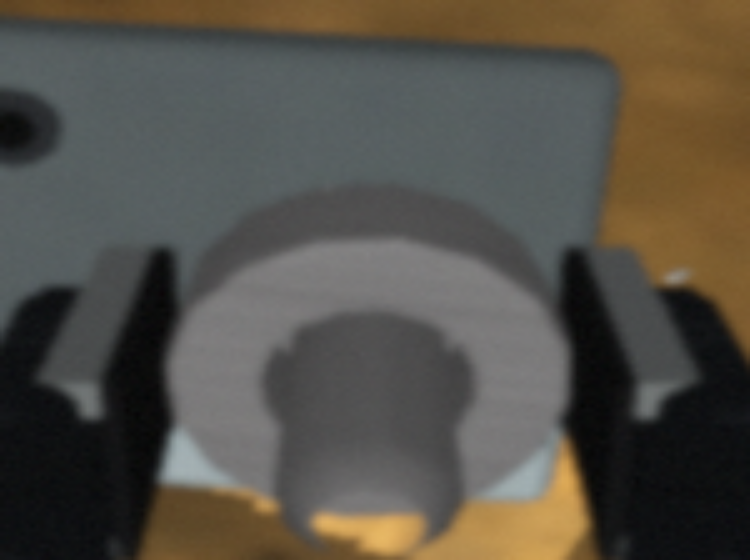

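The ring is on the post and just about on its shoulder. I release it and raise the arm.

Call:
drive_tool(moves=[[[0, 0, 0, 0, 0, 0, 0.1], [0, 0, 0, 0, 0, 0, -0.5], [0, 0, 0, 0, 0, 0, -0.5], [0, 0, 0, 0, 0, 0, -0.5], [0, 0, 0, 0, 0, 0, -0.5], [0, 0, 0, 0, 0, 0, -0.5], [0, 0, -4, 0, 0, 0, -0.5], [0, 0, -8, 0, 0, 0, -0.5], [-5, 0, -13, 0, 0, 0, -0.5], [-5, 0, -13, 0, 0, 0, -0.5], [-5, 0, -13, 0, 0, 0, -0.5], [-5, 0, -13, 0, 0, 0, -0.5]]])

```text
time_s: 9.1
position: [0.4409, -0.0969, 0.1553]
ee_rot: [0.989, 0.148, 0.001, 0.0]
wrist_force: [-0.4, 0.1, -0.1]
opening: 0.749
```

```bash
python3 - <<'E'
from h import *
c=read_camera('wrist'); s=observe();p=s['position'];print(p,s['opening'],s['ee_rot']); x,y=.4865,-.0838
np.savez('w8.npz',**c); cv2.imwrite('pics/w8.png',c['frame'])
overlay(c,[(circ(c,x,y,.066,.0045),(255,0,255)),(circ(c,x,y,.061,.008),(0,0,255)),(circ(c,x,y,.038,.0193),(0,255,0)),(circ(c,x,y,.018,.0193),(255,255,0))],270,70,90,100,6,'pics/o8.png')
q=read_camera('side'); cv2.imwrite('pics/s8.png',cv2.resize(q['frame'][150:270,270:400],None,fx=5,fy=5,interpolation=cv2.INTER_CUBIC))
E
```

```text
[ 0.44052535 -0.09666449  0.154488  ] 0.7492777460332427 [ 9.89029601e-01  1.47717160e-01 -1.78209329e-04 -2.40451906e-04]
```

View pics/w8.png

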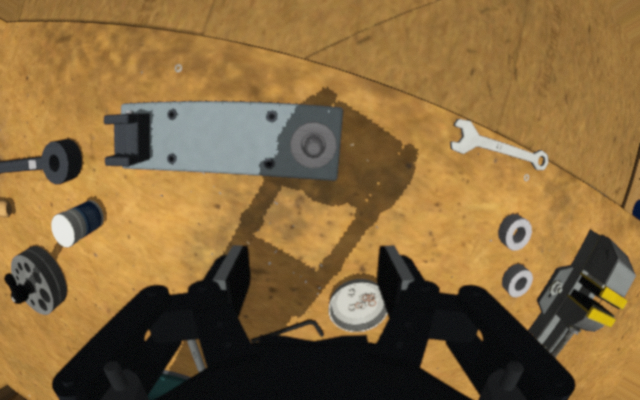

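View pics/o8.png

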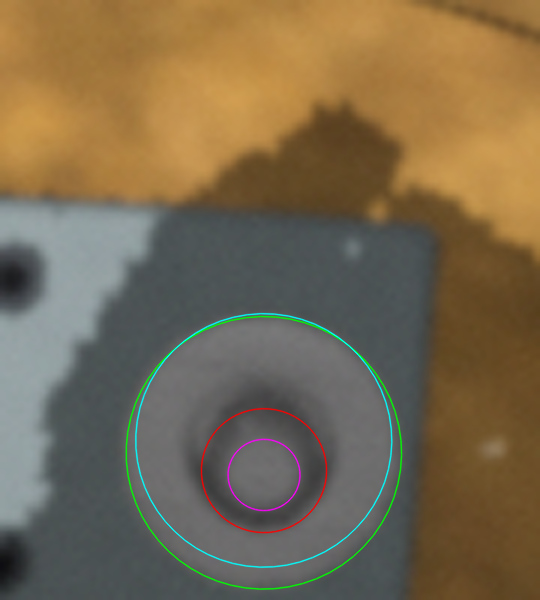

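View pics/s8.png

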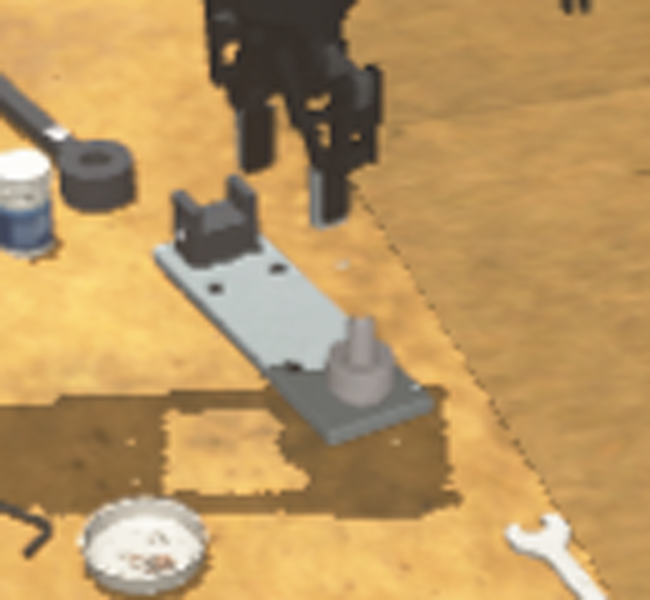

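The spacer is seated: the overlay circles fit and the side view shows it on the shoulder. The lever is next.

```bash
python3 - <<'E'
from h import *
c=dict(np.load('w8.npz')); s=observe(); print(s['joint_positions'])
d=c['depth']; uv=np.array([(x,y) for x in range(290,338) for y in range(122,170)]); dd=d[uv[:,1],uv[:,0]];ray=wray(c,uv);f=R.from_quat(c['orientation']).apply([0,0,-1.]);P=np.array(c['origin'])+ray*(dd/(ray@f))[:,None]
r=np.hypot(P[:,0]-.4865,P[:,1]+.0838); print('ring top z',np.median(P[(r>.012)&(r<.017),2]))
print('big eye ~',wplane(c,[61,161],.028),'flat',wplane(c,[33,164],.022))
im=rect(c,.38,.54,-.14,.16,.055,.0005); cv2.imwrite('pics/r8.png',im)
im2=rect(c,.38,.54,-.14,.16,.012,.0005); cv2.imwrite('pics/r8b.png',im2)
go([.36,.22,.22],0.25); go([.36,.22,.22],None)
E
```

```text
[-2.71173855e-01 -1.02912530e-01  2.14708364e+00  2.32536969e-04
  1.09917630e+00  1.00262171e+00]
ring top z 0.03839301705402315
big eye ~ [[0.39887435 0.18877705 0.028     ]] flat [[0.37937199 0.25070688 0.022     ]]
opt [  1.57 -32.62  -6.56] [-0.002  0.    -1.524]
opt [  1.57 -32.62  -6.56] [0.    0.002 1.618]
[  1.57 -32.62  -6.56] [0. 0. 0.] pos [ 0.4403 -0.0965  0.154 ]
```

View pics/r8.png

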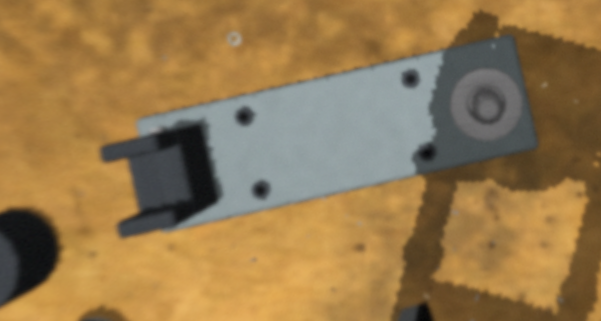

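View pics/r8b.png

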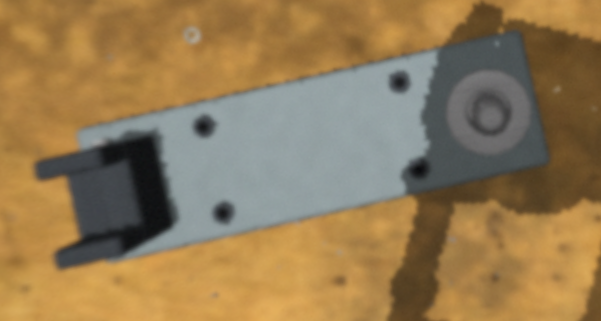

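Spacer top depth reads z = 0.0384, so its underside is at 0.018 as required. The fixture axis is 12.8° off world y. Next I move over the lever and turn the jaws across it.

Call:
drive_tool(moves=[[[0, 0, -6.6, 0, 0, -0.14, -0.2], [0.4, -3, -6.6, 0, 0, -0.28, -0.2], [0.8, -6, -6.6, 0, 0, -0.42, -0.2], [1.2, -9, -6.6, 0, 0, -0.56, -0.2], [1.6, -12, -6.6, 0, 0, -0.7, -0.2], [2.0, -15, -6.6, 0, 0, -0.84, -0.2], [2.4, -18, -6.6, 0, 0, -0.98, -0.2], [2.8, -21, -6.6, 0, 0, -1.12, -0.2], [3.2, -24, -6.6, 0, 0, -1.26, -0.2], [3.6, -25.7, -6.6, 0, 0, -1.4, -0.2], [3.6, -25.7, -6.6, 0, 0, -1.54, -0.2], [3.6, -25.7, -6.6, 0, 0, -1.57, -0.2]]])

```text
time_s: 10.4
position: [0.3993, 0.1605, 0.2194]
ee_rot: [0.593, 0.805, -0.001, -0.001]
wrist_force: [-0.2, -0.5, 0.4]
opening: 0.605
```

Call:
drive_tool(moves=[[[0, 0, 0, 0, 0, 0, -0.2], [0, 0, 0, 0, 0, 0, -0.2]]])

```text
time_s: 10.6
position: [0.3996, 0.1596, 0.2201]
ee_rot: [0.595, 0.804, -0.001, -0.001]
wrist_force: [0.6, -0.6, 0.7]
opening: 0.601
```

```bash
python3 - <<'E'
from h import *
c=read_camera('wrist'); s=observe();p=s['position'];print(p,s['opening'],s['ee_rot'],s['joint_positions'])
np.savez('w9.npz',**c); cv2.imwrite('pics/w9.png',c['frame'])
for l in ['lever','big_eye','small_eye','balance']: print(l,boxes_of(l,'wrist')[:2])
E
```

```text
[0.39966832 0.15946664 0.22030515] 0.5984339651295943 [ 5.95371940e-01  8.03449679e-01 -7.54557175e-04 -5.45772232e-04] [ 3.21721459e-01 -2.06376516e-01  2.10742157e+00  2.92141159e-05
  1.24240990e+00  2.63733221e-02]
lever [{'pixel': [317.7, 113.2], 'confidence': 0.62}]
big_eye [{'pixel': [317.2, 111.8], 'confidence': 0.97}]
small_eye [{'pixel': [320.2, 113.3], 'confidence': 0.86}]
balance [{'pixel': [320.5, 115.9], 'confidence': 0.86}]
```

View pics/w9.png

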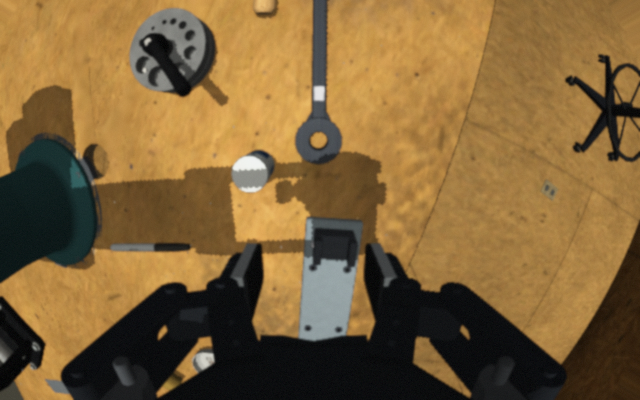

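The big eye is at (319,139) and the machined flat at (320,93), with the arm running straight up the image. I measure by rectifying.

```bash
python3 - <<'E'
from h import *
c=dict(np.load('w9.npz'))
b=wplane(c,[319,139],.028)[0]; f=wplane(c,[320,93],.022)[0]; print(b,f,np.linalg.norm((f-b)[:2]))
x0,x1,y0,y1=.32,.44,.15,.41
cv2.imwrite('pics/r9.png',cv2.resize(rect(c,x0,x1,y0,y1,.025,.0005),None,fx=1.5,fy=1.5)[:, :780])
im=rect(c,.36,.43,.17,.29,.022,.00025); h=cv2.cvtColor(im,cv2.COLOR_BGR2HSV)
m=((h[...,1]<40)&(h[...,2]>150)).astype(np.uint8); k=max(cv2.findContours(m,0,1)[0],key=cv2.contourArea); (a,bb),sz,an=cv2.minAreaRect(k); print('flat',.43-bb*.00025,.29-a*.00025,np.array(sz)*.25,an)
u,v=284,104; sub=cv2.resize(c['frame'][70:170,280:360],None,fx=7.5,fy=6);cv2.imwrite('pics/l9.png',cv2.resize(c['frame'][70:170,280:360],None,fx=6,fy=6,interpolation=cv2.INTER_CUBIC))
E
```

```text
[0.39397703 0.20421987 0.028     ] [0.38034291 0.25263133 0.022     ] 0.05029471294358185
flat 0.37898113250732424 0.2523160362243652 [12.22508812 16.75798607] 74.05460357666016
```

View pics/r9.png

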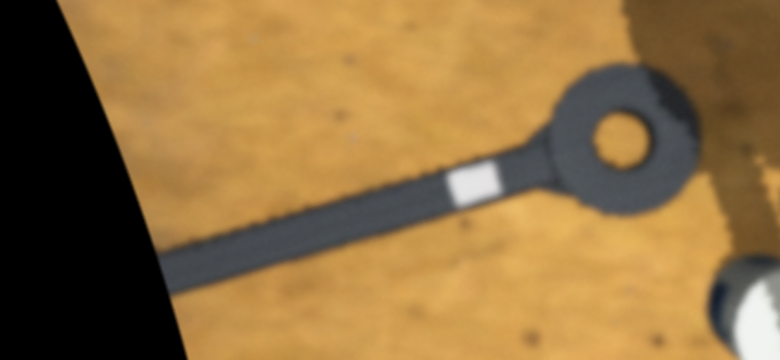

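View pics/l9.png

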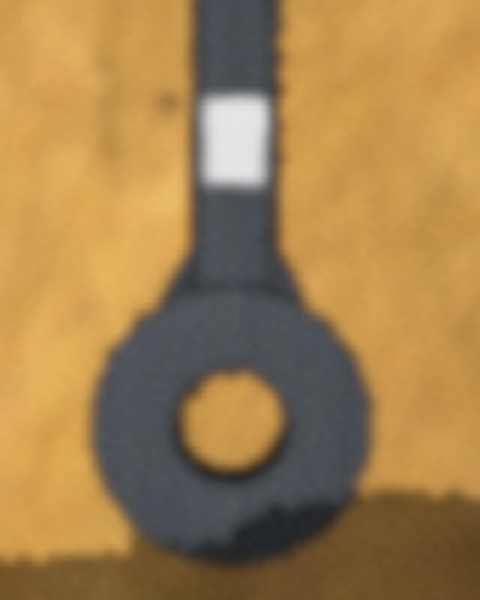

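Call:
drive_tool(moves=[[[4.5, 0.7, 0, 0, 0, 0, -0.2], [9, 0.7, 4, 0, 0, 0, -0.2], [9.5, 0.7, 9, 0, 0, 0, -0.2], [9.5, 0.7, 12, 0, 0, 0, -0.2], [9.5, 0.7, 12, 0, 0, 0, -0.2], [9.5, 0.7, 12, 0, 0, 0, -0.2]]])

```text
time_s: 11.45
position: [0.3786, 0.252, 0.1014]
ee_rot: [0.595, 0.804, -0.001, -0.0]
wrist_force: [0.2, 0.0, 0.1]
opening: 0.598
```

```bash
python3 - <<'E'
from h import *
for i in range(3): c=read_camera('wrist')
s=observe();p=s['position'];print(p,s['opening'],s['ee_rot'])
T=R.from_quat(s['ee_rot']).as_matrix()
np.savez('w10.npz',**c); cv2.imwrite('pics/w10.png',c['frame'])
im=rect(c,p[0]-.05,p[0]+.05,p[1]-.05,p[1]+.05,.022,.0002); h=cv2.cvtColor(im,cv2.COLOR_BGR2HSV)
m=((h[...,1]<40)&(h[...,2]>150)).astype(np.uint8); k=max(cv2.findContours(m,0,1)[0],key=cv2.contourArea); (a,bb),sz,an=cv2.minAreaRect(k); q=np.array([p[0]+.05-bb*.0002,p[1]+.05-a*.0002,p[2]]);print('flat',q,np.array(sz)*.2,an, 'in tool mm',(T.T@(q-p)*1000).round(1))
cv2.imwrite('pics/r10.png',im)
E
```

```text
[0.38113394 0.2531687  0.10410479] 0.5986671556684923 [0.59544373 0.80339297 0.00233624 0.00102333]Traceback (most recent call last):
  File "<stdin>", line 7, in <module>
ValueError: max() iterable argument is empty
```

View pics/w10.png

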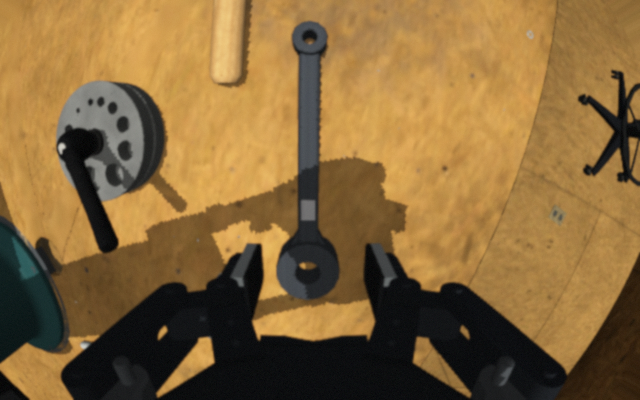

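The flat is now in shadow at (309,209), the big eye at (308,268) and the small eye at (309,38).

```bash
python3 - <<'E'
from h import *
c=dict(np.load('w10.npz')); s=observe();p=s['position'];T=R.from_quat(s['ee_rot']).as_matrix()
for n,uv,z in [('flat',[308.5,210],.022),('small',[309.5,37],.026),('big',[308,267.5],.028)]:
    q=wplane(c,uv,z)[0]; d=T.T@(q-p); print(n,q.round(4),'tool mm',(d*1000).round(1))
x,y=wplane(c,[308.5,210],.022)[0,:2]
im=cv2.resize(c['frame'][180:310,250:370],None,fx=5,fy=4.5,interpolation=cv2.INTER_CUBIC);cv2.imwrite('pics/l10.png',im)
E
```

```text
flat [0.38   0.2518 0.022 ] tool mm [-1.1 -1.9 82.1]
small [0.3436 0.3745 0.026 ] tool mm [126.9  -1.   78.2]
big [0.3929 0.2076 0.028 ] tool mm [-47.1  -2.4  76. ]
```

View pics/l10.png

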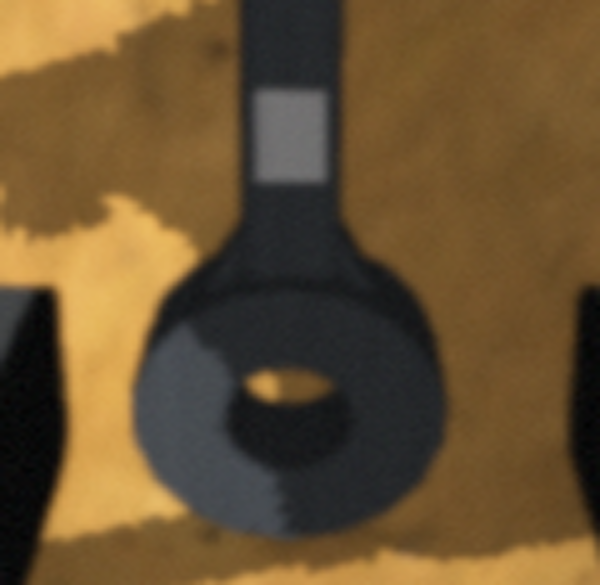

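Call:
drive_tool(moves=[[[-0.1, -0.15, 3, 0, 0, 0, -0.2], [-0.1, -0.15, 6, 0, 0, 0, -0.2], [-0.1, -0.15, 8, 0, 0, 0, -0.2], [-0.1, -0.15, 9, 0, 0, 0, -0.2], [-0.1, -0.15, 9, 0, 0, 0, -0.2], [-0.1, -0.15, 9, 0, 0, 0, -0.2], [-0.1, -0.15, 9, 0, 0, 0, -0.2]]])

```text
time_s: 12.3
position: [0.3793, 0.2518, 0.013]
ee_rot: [0.595, 0.804, 0.002, 0.001]
wrist_force: [-0.5, 0.5, 1.0]
opening: 0.6
```

```bash
python3 - <<'E'
from h import *
for i in range(2): c=read_camera('wrist'); s=observe();print(s['position'],s['opening'],s['ee_rot'],s['wrist_force'])
np.savez('w11.npz',**c); cv2.imwrite('pics/w11.png',c['frame'])
E
```

```text
[0.37910698 0.25170414 0.01283675] 0.6020334554211872 [5.95144167e-01 8.03617418e-01 1.44582622e-03 6.12853232e-04] [-0.00336114  1.21286921  0.6493261 ]
[0.3788292  0.25158316 0.01260067] 0.5965451749072576 [5.95115551e-01 8.03639047e-01 1.22623304e-03 5.09099987e-04] [-0.71283809  0.49896945 -0.44029724]
```

View pics/w11.png

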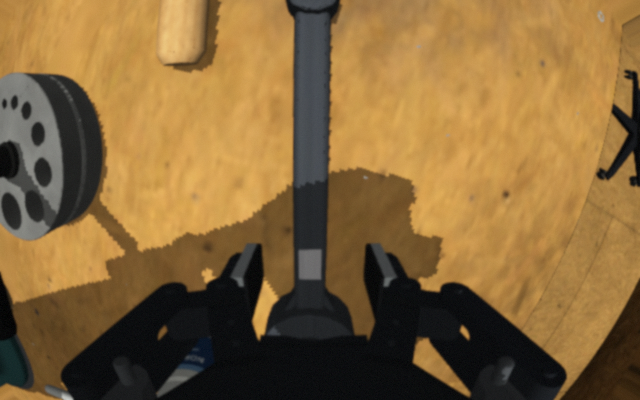

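The flat (310,265) sits squarely between the pads. I go down the last bit and grip.

Call:
drive_tool(moves=[[[0, 0, 0.4, 0, 0, 0, -0.2], [0, 0, 0.8, 0, 0, 0, -0.2], [0, 0, 0.8, 0, 0, 0, 0.2], [0, 0, 0.8, 0, 0, 0, 0.5], [0, 0, 0.8, 0, 0, 0, 0.9], [0, 0, 0.8, 0, 0, 0, 0.9], [0, 0, 0.8, 0, 0, 0, 0.9], [0, 0, 0.8, 0, 0, 0, 0.9], [0, 0, 0.8, 0, 0, 0, 0.9], [0, 0, 0.8, 0, 0, 0, 0.9]]], force=70)

```text
time_s: 13.4
position: [0.3776, 0.2509, 0.0033]
ee_rot: [0.595, 0.804, -0.0, -0.0]
wrist_force: [-1.9, 0.1, 1.6]
opening: 0.168
```

Call:
drive_tool(moves=[[[0, 0, 0, 0, 0, 0, 0.9], [0, 0, -1.5, 0, 0, 0, 0.9], [0, 0, -3, 0, 0, 0, 0.9], [0, 0, -4.5, 0, 0, 0, 0.9], [0, 0, -6, 0, 0, 0, 0.9], [0, 0, -6, 0, 0, 0, 0.9], [0, 0, -6, 0, 0, 0, 0.9], [0, 0, -6, 0, 0, 0, 0.9]]])

```text
time_s: 14.2
position: [0.3767, 0.2503, 0.062]
ee_rot: [0.595, 0.804, -0.001, -0.0]
wrist_force: [0.5, -0.2, -4.7]
opening: 0.169
```

```bash
python3 - <<'E'
from h import *
c=read_camera('wrist'); s=observe();print(s['position'],s['opening'],s['ee_rot'],s['wrist_force'],s['moment'])
np.savez('w12.npz',**c); cv2.imwrite('pics/w12.png',c['frame'])
q=read_camera('side'); cv2.imwrite('pics/s12.png',cv2.resize(q['frame'][100:260,180:390],None,fx=3.7,fy=3.7,interpolation=cv2.INTER_CUBIC))
E
```

```text
[0.37664564 0.25030219 0.06192629] 0.16738817271483694 [ 5.95103526e-01  8.03648093e-01 -1.13945955e-03 -4.87600189e-04] [-0.72974002  0.95379611 -4.29438958] [-0.01125797 -0.01472043  0.0081909 ]
```

View pics/w12.png

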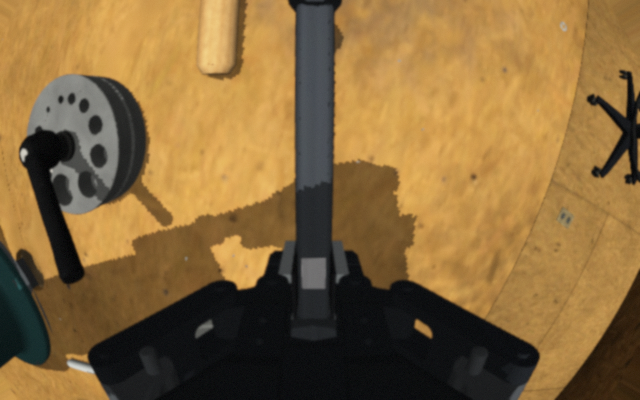

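View pics/s12.png

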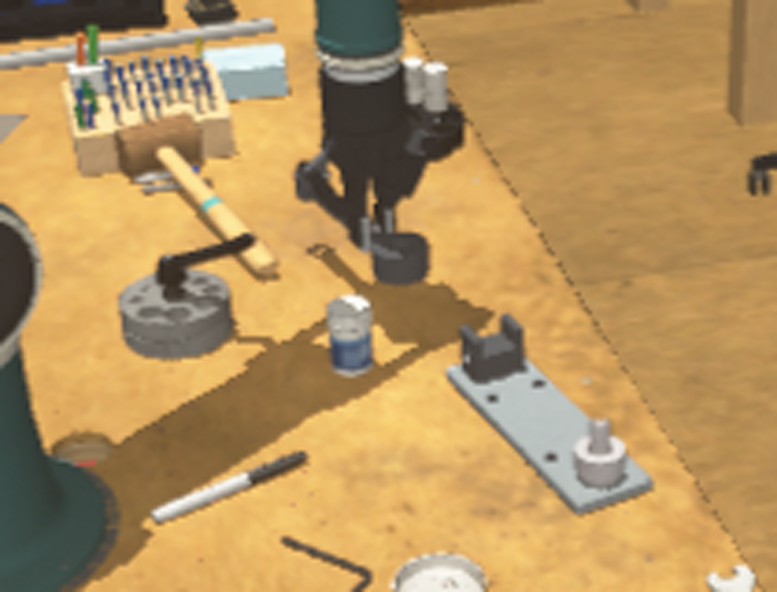

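The lever is lifted level (opening 14 mm, load ~4 N, moment ~0) with the flat between the pads at (313,272). I carry it over the fixture.

Call:
drive_tool(moves=[[[0, 0, -3, 0, 0, 0, 0.9], [0, 0, -6, 0, 0, 0, 0.9], [-3, 0.1, -6, 0, 0, 0.01, 0.9], [-6, 0.2, -6, 0, 0, 0.02, 0.9], [-9, 0.3, -6, 0, 0, 0.03, 0.9], [-12, 0.4, -6, 0, 0, 0.04, 0.9], [-15, 0.6, -6, 0, 0, 0.05, 0.9], [-18, 0.7, -6, 0, 0, 0.06, 0.9], [-21, 0.8, -6, 0, 0, 0.07, 0.9], [-24, 0.9, -6, 0, 0, 0.073, 0.9], [-27, 1.0, -6, 0, 0, 0.073, 0.9], [-29, 1.1, -6, 0, 0, 0.073, 0.9]]])

```text
time_s: 15.5
position: [0.4728, -0.0251, 0.1224]
ee_rot: [0.624, 0.781, -0.0, -0.0]
wrist_force: [0.3, 0.2, -5.3]
opening: 0.17
```

Call:
drive_tool(moves=[[[0, 0, 0, 0, 0, 0, 0.9], [0, 0, 0, 0, 0, 0, 0.9], [0, 0, 0, 0, 0, 0, 0.9]]])

```text
time_s: 15.8
position: [0.472, -0.0226, 0.1226]
ee_rot: [0.624, 0.781, -0.0, -0.001]
wrist_force: [-0.9, -0.2, -3.9]
opening: 0.171
```

```bash
python3 - <<'E'
from h import *
c=read_camera('wrist'); s=observe();print(s['position'],s['opening'],s['ee_rot'],s['wrist_force'],s['moment'])
go([.4752,-.0339,.109],np.radians(12.8))
np.savez('w13.npz',**c); cv2.imwrite('pics/w13.png',c['frame'])
E
```

```text
[ 0.47206716 -0.02247227  0.12271172] 0.1666959922948566 [ 6.23730250e-01  7.81639384e-01 -2.40380690e-04 -6.25455422e-04] [-0.01442233  0.60772528 -4.76542078] [ 0.04083226 -0.02397863  0.01363668]
opt [-1.18  0.05  1.37] [-0.001 -0.001  0.   ]
opt [-1.18  0.05  1.37] [ 1.000e-03 -2.000e-03 -3.141e+00]
```

View pics/w13.png

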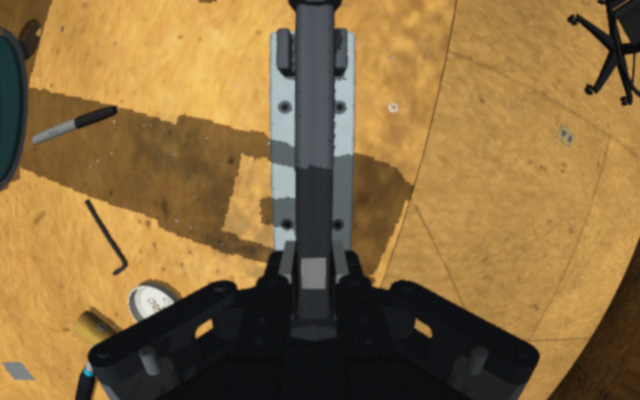

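The lever lies over the plate centreline (315) and parallel to it. I make the final shift.

Call:
drive_tool(moves=[[[-0.4, 0, 0.4, 0, 0, 0, 0.9], [-0.8, 0.05, 0.9, 0, 0, 0, 0.9], [-1.2, 0.05, 1.35, 0, 0, 0, 0.9], [-1.2, 0.05, 1.35, 0, 0, 0, 0.9], [-1.2, 0.05, 1.35, 0, 0, 0, 0.9], [-1.2, 0.05, 1.35, 0, 0, 0, 0.9]]])

```text
time_s: 16.45
position: [0.476, -0.0348, 0.1098]
ee_rot: [0.624, 0.781, 0.0, -0.0]
wrist_force: [-0.2, 0.7, -4.6]
opening: 0.167
```

```bash
python3 - <<'E'
from h import *
for i in range(2): c=read_camera('wrist')
s=observe();p=s['position'];print(p,s['opening'],s['ee_rot'],s['wrist_force'],s['moment'])
T=R.from_quat(s['ee_rot']).as_matrix();ax=T[:,0]
go([.4752,-.0339,.109],np.radians(12.8))
np.savez('w14.npz',**c)
f=R.from_quat(c['orientation']).apply([0,0,-1.]);d=c['depth']
for uv in [(313,272),(314,200),(314,100),(314,40),(314,10),(305,10),(322,10),(314,150)]:
    r=wray(c,uv)[0]; P=np.array(c['origin'])+r*d[uv[1],uv[0]]/(r@f); print(uv,'tool mm',(T.T@(P-p)*1000).round(1),'world z',P[2].round(4))
q=read_camera('side');np.savez('s14.npz',**q); F=200/np.tan(np.radians(q['vfov'])/2)
def pr(X):
    X=R.from_quat(q['orientation']).inv().apply(np.atleast_2d(X)-q['origin'])*[1,-1,-1]; return X[:,:2]/X[:,2:]*F+[q['cx'],q['cy']]
u0,v0,w,h,k=280,130,110,100,6
im=cv2.resize(q['frame'][v0:v0+h,u0:u0+w],None,fx=k,fy=k,interpolation=cv2.INTER_CUBIC); t=np.linspace(0,6.3,60)
B=np.array([.4865,-.0838])
for z,r,col in [(.106,.026,(0,255,0)),(.134,.026,(0,255,0)),(.066,.0045,(255,0,255)),(.038,.0195,(0,0,255)),(.018,.0195,(0,0,255))]:
    X=pr(np.stack([B[0]+r*np.cos(t),B[1]+r*np.sin(t),z+0*t],1)); cv2.polylines(im,[((X-[u0,v0]+.5)*k).astype(np.int32)],False,col,1)
cv2.imwrite('pics/s14.png',im)
c3=read_camera('top'); np.savez('t14.npz',**c3)
cv2.imwrite('pics/t14.png',cv2.resize(c3['frame'][140:250,250:470],None,fx=3.6,fy=3.6,interpolation=cv2.INTER_CUBIC))
E
```

```text
[ 0.47611166 -0.0348219   0.10997616] 0.16696955671482974 [6.24041742e-01 7.81390987e-01 1.07284931e-04 1.37700176e-04] [-0.01211887 -0.3248642  -4.81744328] [ 0.02887308 -0.00386604  0.01701656]
opt [ 0.11 -0.07  0.1 ] [ 0.  0. -0.]
opt [ 0.11 -0.07  0.1 ] [ 0.000e+00 -1.000e-03  3.141e+00]
(313, 272) tool mm [  1.5   2.1 -19.2] world z 0.1292
(314, 200) tool mm [ 35.3   2.6 -19.5] world z 0.1295
(314, 100) tool mm [ 76.    2.5 -18.5] world z 0.1285
(314, 40) tool mm [100.4   2.5 -19.7] world z 0.1297
(314, 10) tool mm [113.7   2.5 -19. ] world z 0.129
(305, 10) tool mm [114.1  -1.1 -17.9] world z 0.1279
(322, 10) tool mm [113.7   5.7 -19.1] world z 0.1291
(314, 150) tool mm [ 55.8   2.5 -18. ] world z 0.128
```

View pics/s14.png

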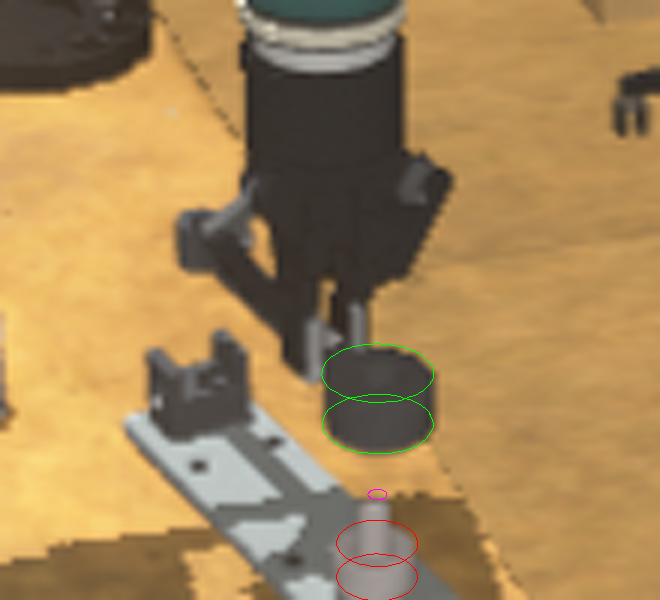

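View pics/t14.png

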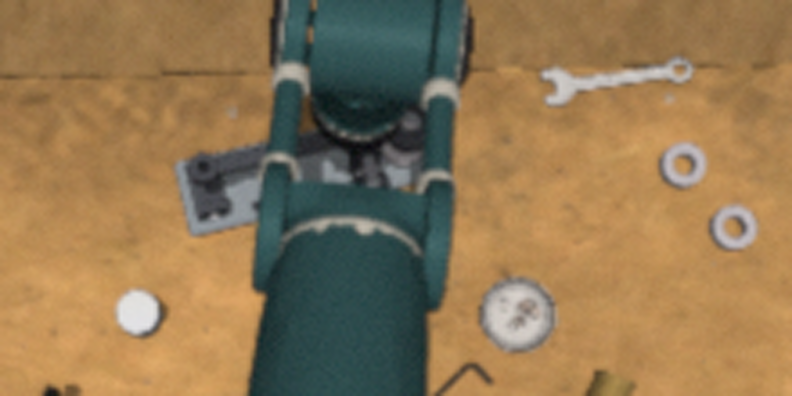

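```bash
python3 - <<'E'
from h import *
c=dict(np.load('t14.npz')); f=200/np.tan(np.radians(c['vfov'])/2)
def tp(u,v,z):
    r=R.from_quat(c['orientation']).apply([(u-c['cx'])/f,-(v-c['cy'])/f,-1.]); o=c['origin']; return o+r*(z-o[2])/r[2]
print('small eye top',tp(250+205/3.6-.4,140+163/3.6-.4,.133), 'expected fork (.4466,.0917)')
for n,u,v,z in [('jar',138,313,.061),('dish',518,315,.019)]: print(n,tp(250+u/3.6,140+v/3.6,z))
s=observe();print(s['time_s'],s['position'],np.abs(s['joint_vel']).max(),s['wrist_force'])
sign_off()
E
```

```text
small eye top [0.45165195 0.08935865 0.133     ] expected fork (.4466,.0917)
jar [0.33142692 0.1505204  0.061     ]
dish [ 0.32901312 -0.18483651  0.019     ]
16.65 [ 0.47611351 -0.03481194  0.10999851] 0.0014673192985319773 [-0.27612725  0.30710003 -4.47492435]
the job is handed in; nothing more can be done
```

I put the nearest of the three look-alike rings on the post and let go of it. Then I picked the lever up by its flat and handed the job in at 16.65 s, still holding it level over the fixture.

**Spacer:** its top read z = 0.038, so its underside is at about 18 mm, on the shoulder. After release, its outline was centred on the post in the wrist picture, and the side picture agreed.

**Lever:**
- **Height and level:** depth along the arm's top was constant at about 0.129 m, so it is level and the big eye's underside is about 41 mm above the post's top.
- **Big eye:** in the side picture it matched its expected outline centred on the post.
- **Small eye:** the top camera put it about 6 mm from the fork's centre, within the 18 mm limit.
- **Grip:** the machined flat sat between the pads. The wrist load was about 4.5 N with almost no moment. The arm was practically still.

**Bystanders:** the jar and dish read the same positions as at the start. The spanner looked unmoved in the pictures, but I did not measure it.

**Checks that disagreed:**
- **Held ring:** a first outline fit put the held ring 5–6 mm too low, because the ring measures about 38.6 mm across rather than 40. Depth settled that.
- **Ring against post:** just above the post the ring appeared 1–2 mm off its axis, so I corrected by 1.5 mm before lowering it.

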